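# Fit the cell and lock the keyhole battery cover on an upturned bench meter

### The arm

A 6-joint arm with a two-finger parallel gripper is mounted at the origin on a cart in front of the work surface, level with it; the furniture and walls round the work are solid. World frame = base frame: x ahead of the robot, y to its left, z up, the work surface at z = 0. Lengths are in mm, angles in degrees, forces in N, time in s.
With the tool pointing down it reaches from about 350 to 850 mm from the base axis. Payload 8.1 kg.
Tool frame: the origin (TCP) lies midway between the tips of the shut fingers; the grasp point (between the pads) lies 19 mm behind it; x points along the fingers, z is the direction in which the jaws open and shut, and the axes are right-handed (so a half turn about x gives the same grasp; the last joint's range is limited). The gripper opens to 85 mm and grips with 20 to 120 N. Pads are 22 mm wide; open, the fingers measure 114 mm over their backs; the gripper's body (76 mm by 85 mm) begins 54 mm behind the grasp point. The pads swing forward as they close: fully open they stand 13 mm farther back than shut.
Start: joints at [65.523, 7.471, 85.268, -0, 87.261, -4.893], TCP at [201.089, 565.304, 231.292] pointing down, gripper open.
Joint ranges: [-169.43, 169.43], [-51.17, 129.36], [1.28, 143.12], [-76.62, 256.62], [0, 156.53], [-152.29, 152.29]. Speed limits (degrees/s): [136.94, 136.94, 159.86, 180, 180, 180].

### API

Orientations are given as [roll, pitch, yaw] about the fixed x, y, z axes, in that order (R = Rz(yaw) Ry(pitch) Rx(roll)).
In Python, from bench import r gives the robot as it stands. The module is installed in compiled form; this text tells all that it offers.
- The arm moves only by the tool servo_tool, never from a script. Its argument "commands" is a list that holds one entry, the list of rows, each a list of 7 numbers: the closure in counts, from 0 (fully open) to 255 (shut), then the shift along the tool's x, y, z in cm, then the turn, a rotation vector about the tool's x, y, z in degrees. A call has 1 to 8 rows; each row is the pose to reach, as a shift and turn from the pose commanded when the call began, along the tool's axes at that moment; what a row does not reach only later rows make up. A row lasts 1/10 s, in which the tool goes at most 50 mm and 8.59 degrees, less where a joint would pass 70% of its speed; a pose out of reach is approached as far as the arm can. A call with a gripper value outside its range is refused whole. The fingers move at their own pace and stop on an object; "force" is the grip in N (left out, the last holds). Time passes only in rows, so rows that repeat a pose let the fingers close. It gives the time, the measured TCP pose, the force and the opening at its end, in the units of the state.
- r.sense(): the state, without advancing time (a new reading comes with each control period).
- r.snapshot(name): name is "side" or "top"; returns (picture, depth): 420x560x3 uint8, red, green, blue; 420x560 float32, mm along the optical axis (not along the pixel's ray), 0 where there is no reading.
- r.calibration(name): a dict with "fx", "fy", "cx", "cy" (pixels), "pose" (4x4, takes a point from camera to world coordinates). Camera axes: x right, y down, z forward; pixel columns grow to the right and rows downward; lengths in mm; the calibration is good to about 2 mm. A picture is of the moment at which its call begins. calibration takes no time and is no camera call.
- r.hand_in(): hands the job in, once; it reports no verdict.
The state is a dict: "time": time; "joint_pos": joint angles; "qd": joint speeds; "joint_efforts": joint torques, N m; "tool_pos": TCP position; "tcp_rot": TCP orientation; "ft_force": force on the tool from outside, world axes, zero at the start; "wrist_torque": the same for the moment, N m; "finger_gap": finger opening in mm.
Only numpy, scipy, OpenCV 4.12 (cv2) and the standard library are available. Lean on these libraries where they do the work, as an engineer would, in place of code of your own. Each camera call takes 0.05 s, during which the arm holds its last target.

### The job

The bench meter lies on its face with its sloping base upward, battery bay open. Put the loose cell into the holder, flat end against the spring contact, and press its other end down until the cell lies flat and is held; then set the battery cover on so that the four screw heads come up through its keyholes and slide it up the slope until the spring button snaps up through the hole in its tab. Let go of everything and leave the timer, the can and the beaker where they are.

Things in the scene. Friction and masses are not known exactly. Their poses are not given: they have to be found in the camera images.
- meter_base: Upturned base of the white wedge-shaped bench meter (fixed, 184 mm wide, on a thin black mat): a plane sloping up at 25 deg away from the robot. Origin on the plane, midway across; x up the slope, y left, z square out of the plane. The plane runs x -92..85 mm; beyond y = +-74 mm stand side skids 17 mm high with rubber feet up to 35 mm. A locked cover has its underside on the plane.
- cell_seat (a point): Where a seated cell's centre lies, 13 mm over the base plane (axes as the base). Along x from here, mm: inner face of the fixed contact wall (26 wide, 20 high, top edge bevelled) at -32.5; face of the spring contact at +27.5 when free (plate 20 wide, 3 to 27 over the plane), +32.5 with the cell in; black housing behind at +41. Ribs 10 high at x = +-24, y = +-14.5 stop rolling.
- screws (a point): Middle of the four fixed steel screws, on the base plane (axes as the base): screws at x = +-43, y = +-40 mm from here. Domed heads 16 mm dia., from 6 to 10.5 mm over the plane, on necks of 9 mm dia.
- button_tip (a point): Top of the spring button (9 mm dia., round end) low on the base's middle line, 6 mm over the plane when out; 78 mm down the slope from the base's origin.
- spring_contact (a joint): Travel of the spring contact up the slope, m: 0 free, about 0.005 with the cell seated, 0.010 at its stop. 1.8 N at first, 10.8 N at the stop.
- latch_button (a joint): How far the spring button is pressed into the base, m: 0 out (free, or snapped up through the tab's hole), about 0.006 while the cover lies on it. 2 N at first, 5 N when fully pressed.
- cell_mid (a point): Centre of the loose cylindrical cell (bare aluminium, 26 mm dia., 65 mm long, about 90 g), 13 mm above the bench as it lies. Its x axis is the cell's axis: flat end at +x, the end with the 9 mm nub, white ring and dark band at -x, each 32.5 mm from here.
- cell_flat (a point): Centre of the cell's flat end face, 32.5 mm from its centre; axes as cell_mid.
- cover_grip (a point): Battery cover, one grey moulding of about 220 g, underside down on the bench. The point: centre of its box-shaped hump, 16.5 mm over the underside; x the way the arrow on the hump points (it slides this way to lock), z out of the cover. Hump 112 (x) x 48 (y, grip here) x 33 mm high, hollow (106 x 42, 30 high inside), goes over cell and holder. Flange 4 mm thick, x -62..70, y +-59 mm.
- cover_holes (a point): Middle of the cover's four keyholes, on its underside, 9 mm in x from the hump's centre. Round openings 20 mm dia. at x = +-43, y = +-40 mm from here, each with a slot 12 mm wide that runs 16 mm in -x, to the place where the screw sits when locked.
- cover_tab (a point): Centre of the 13 mm round hole in the tab at the cover's -x end, on the underside, 78 mm from the hump's centre (tab ends 12 mm farther). Locked, the spring button stands in it; with the round openings over the screw heads the cover is 16 mm lower on the slope and presses the button in.
- timer: Bystander: low white bench timer, 62 x 66 x 21 mm, loose; origin under its centre.
- objective_can: Bystander: black can with a white lid, 37 mm dia., 64 mm high, loose; origin under its centre.
- small_beaker: Bystander: glass beaker with a spout, 54 mm dia., 70 mm high, loose; origin under its centre.
Mind the look-alikes: they are no part of the job. What is shaped like the part that bears cell_mid but green is not meant.

How it is judged (in metres and radians):
On the way:
1. the cell lies flat in the holder between the contact wall and the pressed-back spring contact, flat end to the spring, let go (z of cell_mid in the frame of meter_base between 0.01 and 0.0155 m and x of cell_flat in the frame of meter_base between 0.018 and 0.0235 m and angle between the x axis of cell_mid and the x axis of meter_base, either way round below 0.09 rad and value of joint spring_contact above 0.003 m and contact force between the fingers and cell below 0.1 N), for 0.3 s.
At the end, for the whole second after the job is handed in: The cell lies flat in the holder, flat end pressing the spring contact back by over 3 mm; the cover lies on the base under the four screw heads, within 3 mm of its locked place, at rest and let go, and the spring button stands up through the tab's hole (pressed in by less than 2 mm) (z of cell_mid in the frame of meter_base between 0.01 and 0.0155 m and x of cell_flat in the frame of meter_base between 0.018 and 0.0235 m and angle between the x axis of cell_mid and the x axis of meter_base, either way round below 0.09 rad and value of joint spring_contact above 0.003 m and x of cover_grip in the frame of meter_base between -0.003 and 0.003 m and y of cover_grip in the frame of meter_base between -0.003 and 0.003 m and z of cover_grip in the frame of meter_base between 0.0145 and 0.0195 m and angle between the z axis of cover_grip and the z axis of meter_base, either way round below 0.05 rad and angle between the x axis of cover_grip and the x axis of meter_base, either way round below 0.06 rad and value of joint latch_button below 0.002 m and linear speed of cover below 0.01 m/s and contact force between the fingers and cover below 0.1 N); the robot touches nothing.
It fails at once if the timer is pushed more than 30 mm away (distance of timer from where it was at the start of the episode above 0.03 m).
It fails at once if the can is pushed more than 30 mm away (distance of objective_can from where it was at the start of the episode above 0.03 m).
It fails at once if the beaker is pushed more than 30 mm away (distance of small_beaker from where it was at the start of the episode above 0.03 m).
It also fails if it takes over 51 s, if anything falls off the work surface, if the arm or the gripper's body presses on something with over 40 N, if the wrist force passes 120 N, or if a joint passes its speed limit or range.

## Working session

There is one attempt and no reset: what is moved stays moved. The work goes in short steps, Python scripts to look and compute and a tool call to move; the robot and the scene stay as the last step left them, time stands still between calls to the robot, and variables do not carry over. Pictures are saved under pics/ and viewed, and the job is handed in when it is done.

Besides the shell and the picture viewer there is one more tool, called after "Emit:" as name(argument=value, ...), one argument or row to a line, values as JSON. servo_tool: Moves the arm, as the interface text tells. Its arguments: {"type":"object","properties":{"commands":{"type":"array","items":{"type":"array","items":{"type":"array","items":{"type":"number"}}}},"force":{"type":"number"}},"required":["commands"]}

```bash
mkdir -p pics; ls; python3 - <<'E'
from bench import r
import cv2,numpy as np
print(r.sense())
for n in("side","top"):
    p,d=r.snapshot(n); cv2.imwrite(f"pics/{n}0.png",p[:,:,::-1]); np.savez(f"{n}0.npz",p=p,d=d)
    c=r.calibration(n); print(n,{k:np.round(v,3) for k,v in c.items()})
E
```

```text
pics
{'time': 0.0, 'joint_pos': array([ 6.55226417e+01,  7.51517617e+00,  8.53308682e+01,  3.40610034e-04,
        8.72618065e+01, -4.89263627e+00]), 'qd': array([ 0.02825611,  0.05049203, -0.00882161,  0.09933238,  0.0301283 ,
        0.00912831]), 'joint_efforts': array([-1.08735101e-03, -5.69415343e+01, -5.00541544e+01, -2.98358373e-04,
        1.50267337e-02,  1.77766810e-05]), 'tool_pos': array([200.85883999, 564.7836002 , 230.22850104]), 'tcp_rot': array([ 174.92663832,   89.89214859, -114.65810031]), 'ft_force': array([-0.36924954, -0.03619188,  0.05305892]), 'wrist_torque': array([ 0.01274738, -0.00640471, -0.0192749 ]), 'finger_gap': 85.0304582031322}
side {'fx': np.float64(509.574), 'fy': np.float64(509.574), 'cx': np.float64(276.747), 'cy': np.float64(192.991), 'pose': array([[ 9.310000e-01, -1.990000e-01,  3.050000e-01,  1.249870e+02],
       [-3.640000e-01, -4.700000e-01,  8.040000e-01, -1.033041e+03],
       [-1.700000e-02, -8.600000e-01, -5.100000e-01,  7.924420e+02],
       [ 0.000000e+00,  0.000000e+00,  0.000000e+00,  1.000000e+00]])}
top {'fx': np.float64(410.164), 'fy': np.float64(410.164), 'cx': np.float64(277.079), 'cy': np.float64(216.434), 'pose': array([[-1.000000e-02, -9.930000e-01,  1.190000e-01,  4.570930e+02],
       [-1.000000e+00,  1.000000e-02,  2.000000e-03,  8.891600e+01],
       [-4.000000e-03, -1.190000e-01, -9.930000e-01,  1.022854e+03],
       [ 0.000000e+00,  0.000000e+00,  0.000000e+00,  1.000000e+00]])}
```

View pics/side0.png

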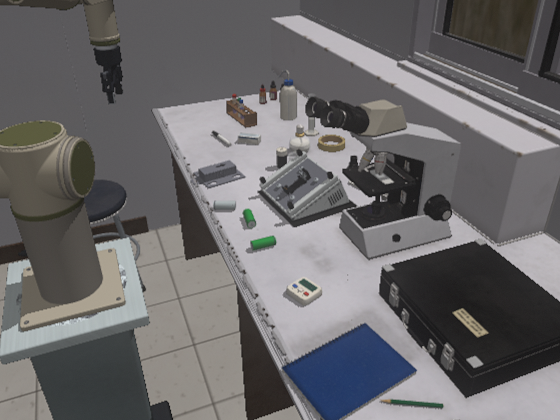

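View pics/top0.png

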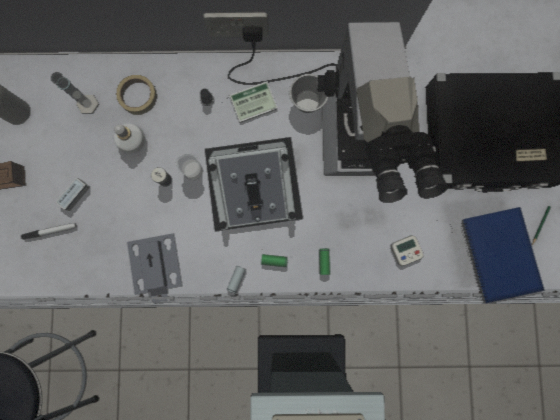

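```bash
python3 - <<'E'
import cv2,numpy as np
t=np.load("top0.npz");s=np.load("side0.npz")
def crop(a,x0,y0,x1,y1,k,n):
    cv2.imwrite(n,cv2.resize(a[y0:y1,x0:x1,::-1],None,fx=k,fy=k,interpolation=cv2.INTER_CUBIC))
crop(t['p'],110,130,310,280+20,4,"pics/tc.png")
crop(s['p'],180,110,360,245,4,"pics/sc.png")
print((t['d']>0).mean(),(s['d']>0).mean())
E
```

```text
0.9959268707482993 0.9823596938775511
```

View pics/tc.png

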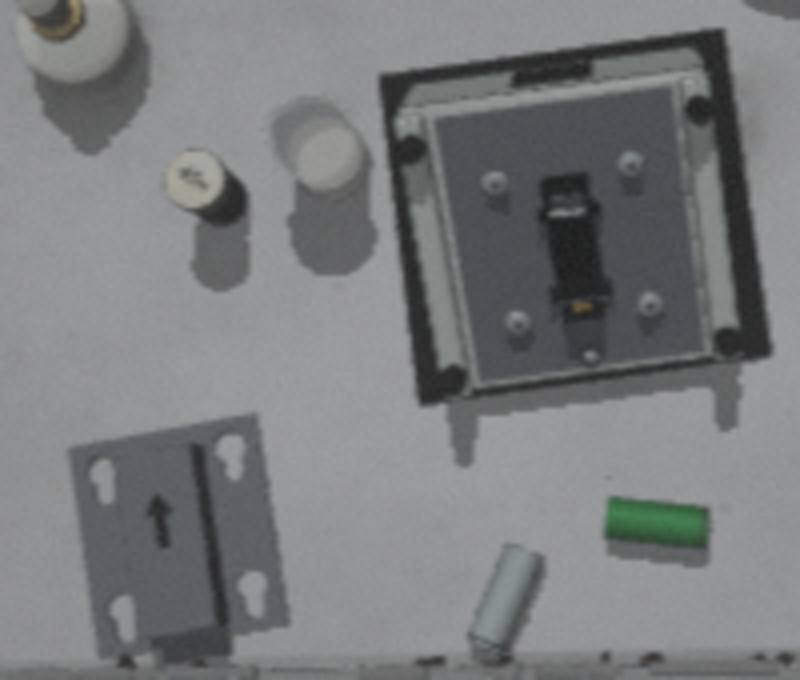

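View pics/sc.png

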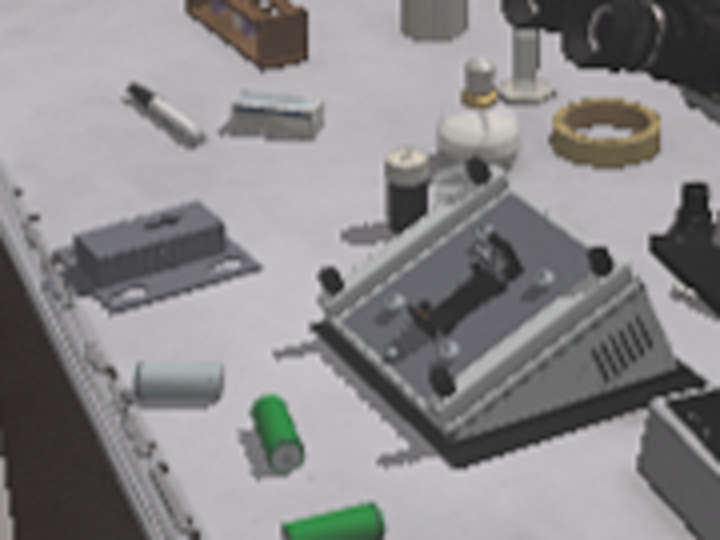

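```bash
cat > h.py <<'E'
import numpy as np,cv2
from bench import r
C={n:r.calibration(n) for n in("side","top")}
def ray(n,u,v):
    c=C[n];d=np.array([(u-c['cx'])/c['fx'],(v-c['cy'])/c['fy'],1.0]);P=np.array(c['pose'])
    return P[:3,3],P[:3,:3]@d
def onz(n,u,v,z):
    o,d=ray(n,u,v); return o+d*(z-o[2])/d[2]
def onplane(n,u,v,p,nn):
    o,d=ray(n,u,v); return o+d*(nn@(p-o))/(nn@d)
def proj(n,X):
    c=C[n];P=np.array(c['pose']);q=P[:3,:3].T@(np.asarray(X,float)-P[:3,3]);return np.array([c['cx']+c['fx']*q[0]/q[2],c['cy']+c['fy']*q[1]/q[2]])
def tri(a,b):
    o1,d1=ray("top",*a);o2,d2=ray("side",*b)
    d1=d1/np.linalg.norm(d1);d2=d2/np.linalg.norm(d2)
    t=np.linalg.lstsq(np.c_[d1,-d2],o2-o1,rcond=None)[0]
    p,q=o1+d1*t[0],o2+d2*t[1]; return (p+q)/2,np.linalg.norm(p-q)
def cloud(n,d):
    c=C[n];v,u=np.mgrid[:d.shape[0],:d.shape[1]];P=np.array(c['pose'])
    X=np.stack([(u-c['cx'])/c['fx']*d,(v-c['cy'])/c['fy']*d,d],-1);return X@P[:3,:3].T+P[:3,3]
E
python3 - <<'E'
from h import *
t=np.load("top0.npz");s=np.load("side0.npz")
X=cloud("top",t['d']);S=cloud("side",s['d'])
# base plane
g=lambda u,v:(110+u/4,130+v/4)
def fit(pts):
    c=np.median(pts,0);
    for _ in range(6):
        m=np.abs((pts-c)@np.linalg.svd(pts-c,full_matrices=False)[2][2])<4
        pts=pts[m];c=pts.mean(0)
    n=np.linalg.svd(pts-c,full_matrices=False)[2][2];n*=np.sign(n[2]);return c,n,len(pts),np.std((pts-c)@n)
m=np.zeros(t['d'].shape,np.uint8)
cv2.fillPoly(m,[np.array([g(450,125),g(670,95),g(695,345),g(485,375)],int)],1)
c,n,k,sd=fit(X[m>0]);print("top plane",c,n,k,sd,np.degrees(np.arccos(n[2])),np.degrees(np.arctan2(-n[1],-n[0])))
h=lambda u,v:(180+u/4,110+v/4)
m2=np.zeros(t['d'].shape,np.uint8)
cv2.fillPoly(m2,[np.array([h(350,315),h(510,200),h(600,275),h(450,370)],int)],1)
c2,n2,k,sd=fit(S[m2>0]);print("side plane",c2,n2,k,sd,np.degrees(np.arccos(n2[2])),np.degrees(np.arctan2(-n2[1],-n2[0])), n@(c2-c))
# bench
b=X[(np.abs(X[...,2])<15)&(X[...,0]>300)&(X[...,0]<600)&(np.abs(X[...,1])<400)];print("bench z top",np.median(b[:,2]))
b=S[(np.abs(S[...,2])<15)&(S[...,0]>300)&(S[...,0]<600)&(np.abs(S[...,1])<400)];print("bench z side",np.median(b[:,2]))
# screws centroid
G=t['p'].mean(2)
for a in [(495,182),(630,163),(517,322),(650,303),(591,356)]:
    u,v=np.round(g(*a)).astype(int);w=G[v-3:v+4,u-3:u+4];w=np.clip(w-np.percentile(w,55),0,None)
    yy,xx=np.mgrid[v-3:v+4,u-3:u+4];U,V=(w*xx).sum()/w.sum(),(w*yy).sum()/w.sum()
    print("top screw",np.round([U,V],2),onplane("top",U,V,c+n*9,n))
G=s['p'].mean(2)
for a in [(395,300),(545,280),(450,350),(392,352)]:
    u,v=np.round(h(*a)).astype(int);w=G[v-3:v+4,u-3:u+4];w=np.clip(w-np.percentile(w,55),0,None)
    yy,xx=np.mgrid[v-3:v+4,u-3:u+4];U,V=(w*xx).sum()/w.sum(),(w*yy).sum()/w.sum()
    print("side screw",np.round([U,V],2),onplane("side",U,V,c2+n2*9,n2))
# cell, flat ends etc
def cmp(mask,p,lo):
    pass
for nme,im in(("top",t['p']),("side",s['p'])):
    hsv=cv2.cvtColor(im,cv2.COLOR_RGB2HSV)
    for q in ([(505,600),(520,570),(480,645),(460,560)] if nme=="top" else [(180,385),(60,400),(128,383),(200,330)]):
        u,v=np.round(g(*q) if nme=="top" else h(*q)).astype(int);print(nme,q,im[v,u],hsv[v,u])
E
```

```text
top plane [640.40321567 146.44170206  65.64054898] [-0.08204651  0.99234339  0.0923199 ] 217 2.2925845152009465 84.7029165846736 -85.27356085408576
side plane [643.95360418 144.36548563  65.66949141] [-0.3525177   0.20867528  0.91224224] 211 1.675451340015446 24.182925306984426 -30.62370426009913 -2.3489446644368743
bench z top -0.1279542796376063
bench z side 1.6928048452559779
top screw [233.03 174.08] [ 10268.57694013   4877.5113623  -42134.2279749 ]
top screw [266.98 169.26] [561.06887794 100.42679919 587.23425647]
top screw [238.63 208.93] [ 1143.9657454    565.5440171  -3894.26259137]
top screw [271.73 204.38] [519.785287    95.32743241 605.35763452]
top screw [257.86 220.04] [537.04061219 124.50796805 307.03222209]
side screw [278.9  184.69] [594.40964975 184.80343686  47.13984977]
side screw [316.31 178.73] [671.0655899   91.90283023  98.0129997 ]
side screw [292.52 196.73] [588.86250379  68.32879519  71.63982467]
side screw [276.84 198.81] [557.56784452 107.13498363  50.66972168]
top (505, 600) [131 140 140] [ 90  16 140]
top (520, 570) [128 137 136] [ 87  17 137]
top (480, 645) [111 117 118] [ 94  15 118]
top (460, 560) [150 150 154] [120   7 154]
side (180, 385) [111 115 115] [ 90   9 115]
side (60, 400) [53 48 46] [ 9 34 53]
side (128, 383) [176 173 178] [138   7 178]
side (200, 330) [189 186 192] [135   8 192]
```

```bash
cat >> h.py <<'E'
from scipy.optimize import least_squares
def Rz(a): a=np.radians(a);return np.array([[np.cos(a),-np.sin(a),0],[np.sin(a),np.cos(a),0],[0,0,1]])
def Ry(a): a=np.radians(a);return np.array([[np.cos(a),0,np.sin(a)],[0,1,0],[-np.sin(a),0,np.cos(a)]])
E
python3 - <<'E'
from h import *
t=np.load("top0.npz");s=np.load("side0.npz")
X=cloud("top",t['d']);S=cloud("side",s['d'])
g=lambda u,v:(110+u/4,130+v/4)
h=lambda u,v:(180+u/4,110+v/4)
for nm,XX,poly in(("top",X,[g(450,125),g(670,95),g(695,345),g(485,375)]),("side",S,[h(350,315),h(510,200),h(600,275),h(450,370)])):
    m=np.zeros(t['d'].shape,np.uint8);cv2.fillPoly(m,[np.array(poly,int)],1)
    p=XX[m>0];f=least_squares(lambda q:p[:,:2]@q[:2]+q[2]-p[:,2],[.46,.05,-200],loss='soft_l1',f_scale=2).x
    print(nm,f,"tilt",np.degrees(np.arctan(np.hypot(*f[:2]))),"yaw",np.degrees(np.arctan2(f[1],f[0])),len(p))
loc={'ul':(36,40,10.5),'ur':(36,-40,10.5),'ll':(-50,40,10.5),'lr':(-50,-40,10.5),'b':(-78,0,6)}
T={'ul':(233.03,174.08),'ur':(266.98,169.26),'ll':(238.63,208.93),'lr':(271.73,204.38),'b':(257.86,220.04)}
Sd={'ll':(278.9,184.69),'ur':(316.31,178.73),'lr':(292.52,196.73),'b':(276.84,198.81)}
def W(q,l,dz=0): return q[:3]+Rz(q[3])@Ry(-25)@(np.array(l,float)+[0,0,dz])
def res(q,obs):
    o=[]
    for n,D in obs:
        for k,uv in D.items(): o+=list(proj(n,W(q,loc[k],-1))-uv)
    return np.array(o)
for nm,obs in(("both",[("top",T),("side",Sd)]),("top",[("top",T)]),("side",[("side",Sd)])):
    f=least_squares(res,[640,140,65,7],args=(obs,),x_scale=[100,100,100,10]);print(nm,np.round(f.x,2),np.round(f.fun.reshape(-1,2),2).tolist())
E
```

```text
top [ 4.61338740e-01  6.02776803e-02 -2.42453584e+02] tilt 24.95067309463539 yaw 7.4439932438339484 3518
side [ 4.54487943e-01  4.02321341e-02 -2.32809070e+02] tilt 24.525562812756377 yaw 5.058744836360973 1310
both [645.98 149.36  60.58   7.61] [[0.11, 0.59], [0.1, 0.6], [0.39, 0.61], [0.29, 0.44], [-0.65, -2.47], [-0.55, 0.26], [-0.61, 0.21], [-0.38, 0.32], [1.24, -1.07]]
top [641.99 148.12  82.96   7.55] [[-0.42, 0.12], [0.4, 0.05], [-0.02, 0.98], [0.67, 0.73], [-0.63, -1.91]]
side [631.82 114.2   82.35   6.97] [[-0.72, 0.11], [0.25, 0.08], [-0.41, 0.62], [0.87, -0.83]]
```

```bash
python3 - <<'E'
import cv2,numpy as np
t=np.load("top0.npz");s=np.load("side0.npz")
def crop(a,x0,y0,x1,y1,k,n):
    im=a[y0:y1,x0:x1,::-1].astype(float);im=np.clip((im-im.min())/(np.percentile(im,99.5)-im.min())*255,0,255).astype(np.uint8)
    im=cv2.resize(im,None,fx=k,fy=k,interpolation=cv2.INTER_NEAREST)
    for i in range(x0,x1,5): cv2.putText(im,str(i),((i-x0)*k,10),0,.35,(0,255,255),1);cv2.line(im,((i-x0)*k,0),((i-x0)*k,6),(0,255,255),1)
    for i in range(y0,y1,5): cv2.putText(im,str(i),(0,(i-y0)*k+10),0,.35,(0,255,255),1)
    cv2.imwrite(n,im)
crop(t['p'],210,155,300,230,8,"pics/b1.png")
crop(s['p'],255,145,350,220,8,"pics/b2.png")
crop(t['p'],120,228,195,300,8,"pics/b3.png")
crop(t['p'],215,255,265,305,10,"pics/b4.png")
crop(s['p'],190,155,255,220,9,"pics/b5.png")
E
```

```text
(no output)
```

View pics/b1.png

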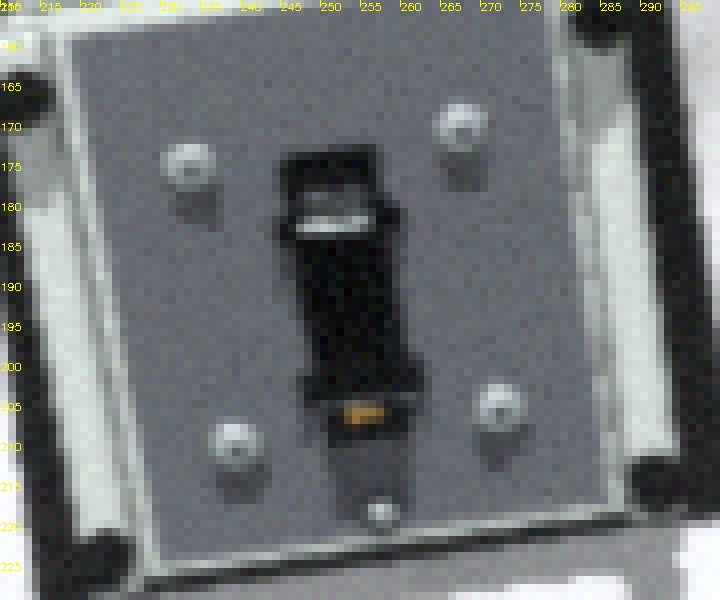

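View pics/b2.png

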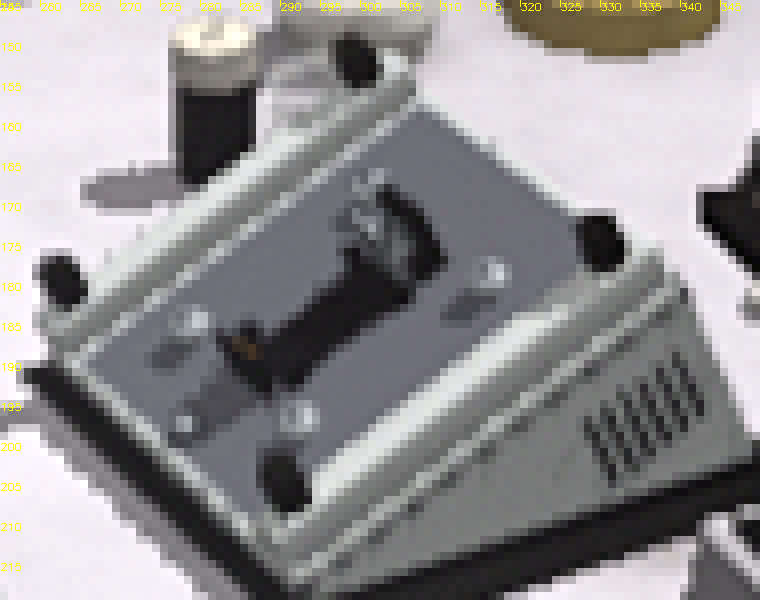

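View pics/b3.png

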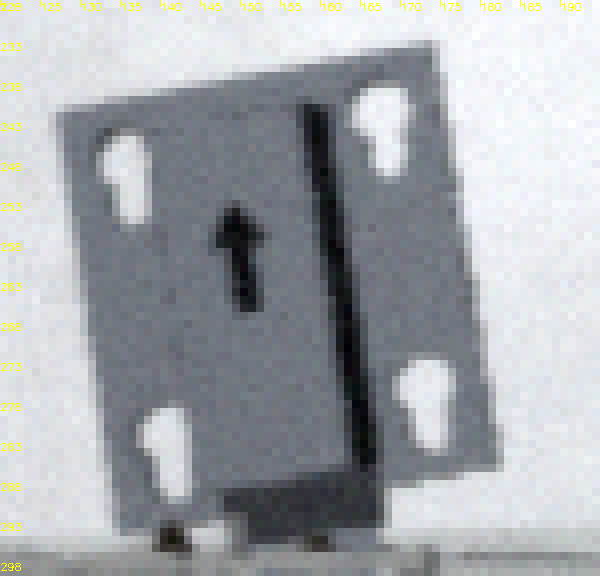

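View pics/b4.png

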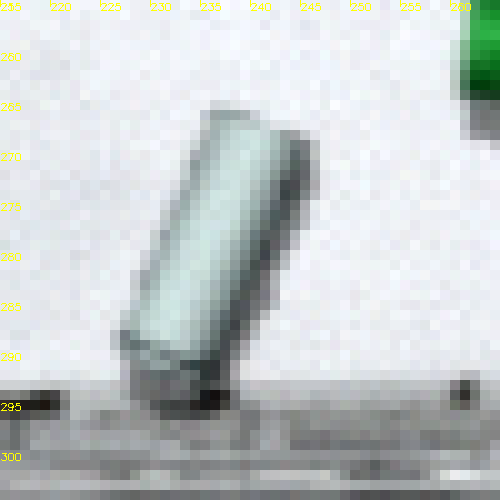

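View pics/b5.png

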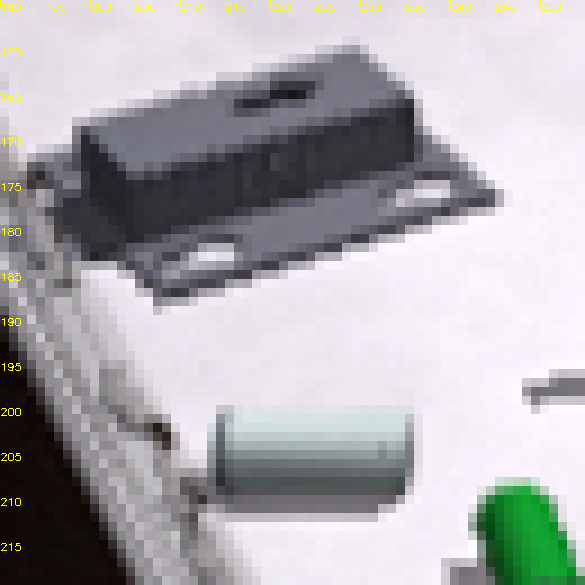

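```bash
python3 - <<'E'
from h import *
loc={'ul':(36,40,8.5),'ur':(36,-40,8.5),'ll':(-50,40,8.5),'lr':(-50,-40,8.5),'b':(-78,0,4)}
T={'ul':(233.25,175),'ur':(267.25,170.5),'ll':(239.1,210),'lr':(272.1,205.25),'b':(257.1,218.6)}
Sd={'ll':(278.75,184.75),'ur':(316.,178.75),'lr':(292,196.6),'b':(277.9,197.5)}
def W(q,l): return q[:3]+Rz(q[3])@Ry(-25)@np.array(l,float)
def res(q,obs):
    o=[]
    for n,D in obs:
        for k,uv in D.items(): o+=list(proj(n,W(q,loc[k]))-uv)
    return np.array(o)
for nm,obs in(("both",[("top",T),("side",Sd)]),("top",[("top",T)]),("side",[("side",Sd)])):
    f=least_squares(res,[640,140,65,7],args=(obs,),x_scale=[100,100,100,10]);print(nm,np.round(f.x,2),np.round(f.fun.reshape(-1,2),2).tolist())
# fixed z scan top-only and side-only
for nm,obs in(("top",[("top",T)]),("side",[("side",Sd)])):
  for z in(55,60,65,70):
    f=least_squares(lambda p:res(np.array([p[0],p[1],z,p[2]]),obs),[640,140,7]);print(nm,z,np.round(f.x,2),f.cost)
for nm in("top","side"):
    pass
# button/screw pairs
for k in Sd: print(k,tri(T[k],Sd[k]))
E
```

```text
both [644.57 148.81  62.63   7.37] [[0.09, -0.1], [0.09, -0.28], [-0.01, -0.17], [0.06, -0.01], [0.17, -0.67], [-0.64, -0.04], [-0.56, 0.01], [-0.2, 0.24], [-0.14, 0.01]]
top [643.59 148.85  64.93   7.34] [[-0.03, 0.09], [0.06, -0.08], [-0.13, 0.1], [0.02, 0.27], [0.09, -0.37]]
side [643.84 143.35  65.73   6.62] [[-0.15, -0.19], [-0.04, 0.07], [0.03, 0.22], [0.15, -0.11]]
top 55 [645.3  149.44   7.34] 0.2941655977967527
top 60 [644.44 149.14   7.34] 0.17304667870334386
top 65 [643.57 148.84   7.34] 0.13290232128164622
top 70 [642.71 148.54   7.33] 0.17631661853751868
side 55 [650.84 160.41   6.92] 0.19140192032047532
side 60 [647.58 152.46   6.78] 0.10845295031876664
side 65 [644.32 144.51   6.64] 0.07531293268612001
side 70 [641.06 136.56   6.49] 0.09394182865463233
ll (array([591.62483485, 181.86808423,  48.93437684]), np.float64(2.238691444391094))
ur (array([678.9933444 , 112.73597616,  85.27709178]), np.float64(2.236372530494269))
lr (array([601.42987306, 102.8738743 ,  49.87326816]), np.float64(0.7423093989486605))
b (array([572.14595054, 139.63717209,  33.25812946]), np.float64(2.068127023146988))
```

```bash
python3 - <<'E'
from h import *
t=np.load("top0.npz");s=np.load("side0.npz")
X=cloud("top",t['d']);S=cloud("side",s['d'])
m=np.array([proj("top",(340,190,13)),proj("side",(340,190,13))]);print(m)
def box(P,x0,x1,y0,y1,z0,z1): return (P[...,0]>x0)&(P[...,0]<x1)&(P[...,1]>y0)&(P[...,1]<y1)&(P[...,2]>z0)&(P[...,2]<z1)
c0=onz("top",236,278.5,13);print("c0",c0)
for nm,P in(("top",X),("side",S)):
    k=box(P,c0[0]-50,c0[0]+50,c0[1]-45,c0[1]+45,5,40)
    p=P[k];c=p.mean(0);u=np.linalg.svd(p[:,:2]-c[:2],full_matrices=False)[2][0];u*=np.sign(u[0]);q=(p-c)[:,:2]@u;w=(p-c)[:,:2]@[-u[1],u[0]]
    print(nm,len(p),c,np.degrees(np.arctan2(u[1],u[0])),"len",q.min(),q.max(),"wid",w.min(),w.max(),"zmax",np.percentile(p[:,2],98))
    print(" mid",c[:2]+u*(q.min()+q.max())/2+np.array([-u[1],u[0]])*(w.min()+w.max())/2)
    # cover hump top
    h0=onz("top",150,262,33);kk=box(P,h0[0]-80,h0[0]+80,h0[1]-60,h0[1]+60,27,45);p=P[kk]
    rect=cv2.minAreaRect(p[:,:2].astype(np.float32));print(nm," hump",rect,np.median(p[:,2]),len(p),h0)
# cover silhouettes via keyhole openings in top, z=4: upper circle centers
g=lambda a,b:(120+a/8-.5,228+b/8-.5)
for a in [(58,113),(435,42),(495,465),(120,535)]: print("corner",onz("top",*g(*a),4)[:2])
# hump top edges
for a in [(300,103),(350,468)]: print("hump right top edge",onz("top",*g(*a),33)[:2])
G=t['p'].mean(2)
for a in [(125,158),(380,113),(165,435),(425,390)]:
    u,v=g(*a);print("ring",onz("top",u,v,4)[:2])
E
```

```text
[[237.19056399 315.01783108]
 [195.07717299 211.72902404]]
c0 [427.13142145 193.03299849  13.        ]
top 327 [419.98355184 190.67866494  20.2996699 ] -9.755784895281993 len -45.38473193927929 53.208373812200065 wid -47.19691207990324 38.465664934170796 zmax 28.12648258924025
 mid [423.09905316 185.71331866]
top  hump ((462.0907897949219, 395.30303955078125), (111.91607666015625, 49.74821090698242), 9.923558235168457) 32.74928574337753 957 [468.98378849 397.63024855  33.        ]
side 255 [417.58286957 188.20289514  17.45887436] -15.005708266308545 len -51.389821898573736 42.565331298381395 wid -43.21249324917691 50.74388216134208 zmax 28.46040050339343
 mid [414.2960775  192.98257727]
side  hump ((461.7861022949219, 394.3767395019531), (112.700439453125, 63.2271728515625), 8.769376754760742) 34.40316057491975 307 [468.98378849 397.63024855  33.        ]
corner [520.29749706 465.91289997]
corner [541.20955297 349.05418861]
corner [410.9029107  328.03774284]
corner [390.88158561 442.55922585]
hump right top edge [520.76543018 382.0936658 ]
hump right top edge [411.76346657 364.47094347]
ring [506.11503947 444.62338359]
ring [519.26514864 365.71982707]
ring [421.00962466 429.66699454]
ring [433.89895475 349.99412793]
```

```bash
python3 - <<'E'
from h import *
t=np.load("top0.npz");s=np.load("side0.npz")
X=cloud("top",t['d']);S=cloud("side",s['d'])
for nm,P in(("top",X),("side",S)):
    k=((P[...,2]>8)&(P[...,2]<32)).astype(np.uint8)
    n,L=cv2.connectedComponents(k,connectivity=4)
    u,v=np.round(proj(nm,(424,191,24))).astype(int)
    l=L[v,u];print(nm,u,v,l,P[v,u]);p=P[L==l]
    c=p.mean(0);rect=cv2.minAreaRect(p[:,:2].astype(np.float32));print(len(p),c,rect,np.percentile(p[:,2],95),p[:,2].max())
    u=np.linalg.svd(p[:,:2]-c[:2],full_matrices=False)[2][0];print(np.degrees(np.arctan2(u[1],u[0])))
# silhouette estimate
g=lambda a,b:(215+a/10-.5,255+b/10-.5)
a=onz("top",*g(261,124),15)[:2];b=onz("top",*g(168,352),15)[:2];print(a,b,(a+b)/2,np.linalg.norm(a-b),np.degrees(np.arctan2(*(a-b)[::-1])))
E
```

```text
top 236 280 270 [423.80041366 192.14917352  21.50792047]
280 [425.44634474 191.66160414  22.65332135] ((425.0338439941406, 192.64108276367188), (25.266075134277344, 65.0036849975586), 67.27986145019531) 27.45678787302844 29.62129413527066
157.48445192802907
side 223 202 149 [423.68350442 191.95932373  24.19491238]
195 [423.93157155 186.3789967   20.81920949] ((424.652099609375, 188.5107879638672), (28.404090881347656, 63.36862564086914), 70.51039123535156) 28.027079692271602 30.20330067752741
-21.025922634017224
[455.07501301 181.65280725] [400.4480537  204.17290919] [427.76153335 192.91285822] 59.08688242642455 -22.404029031717965
```

```bash
cat >> h.py <<'E'
from scipy.spatial.transform import Rotation as Ro
import json,os
Bo=np.array([644.,148.9,63.8]);BR=Rz(7.35)@Ry(-25)
def b2w(l): return Bo+BR@np.array(l,float)
def w2b(p): return BR.T@(np.asarray(p,float)-Bo)
def load():
    d=json.load(open("cmd.json"));return np.array(d['p']),np.array(d['R'])
def save(p,R): json.dump({'p':list(p),'R':np.asarray(R).tolist()},open("cmd.json","w"))
def delta(p,R):
    cp,cR=load();return np.round(cR.T@(np.array(p)-cp)/10,2),np.round(Ro.from_matrix(cR.T@R).as_rotvec(degrees=True),2)
def sent(row): # last row: 6 numbers (cm,deg)
    cp,cR=load();save(cp+cR@np.array(row[:3])*10,cR@Ro.from_rotvec(row[3:],degrees=True).as_matrix())
def meas():
    s=r.sense();a=s['tcp_rot'];R=Ro.from_euler('xyz',a,degrees=True).as_matrix();return s,s['tool_pos'],R
def toolR(x,z):
    x=np.array(x,float);z=np.array(z,float);return np.c_[x,np.cross(z,x),z]
E
python3 - <<'E'
from h import *
s,p,R=meas();print(R.round(3))
# start cmd: FK unknown -> assume ideal down
yaw=np.degrees(np.arctan2(R[1,2],R[0,2]));print("jaw yaw",yaw)
save([201.089,565.304,231.292],toolR([0,0,-1],[np.cos(np.radians(yaw)),np.sin(np.radians(yaw)),0]))
for v,h in((204,20),(203.2,20),(203.2,10),(182.7,27),(204.5,20),(206.3,10),(173,20)):
    u=250 if v<190 else 255
    q=onplane("top",u,v,b2w([0,0,h]),BR[:,2]);print(v,h,w2b(q).round(1))
for sg in(1,-1):
    a=np.radians(67.5)
    Rt=toolR([0,0,-1],[sg*np.cos(a),sg*np.sin(a),0]);print(sg,delta([425,192,110],Rt))
E
```

```text
[[-0.001 -0.942  0.335]
 [-0.002  0.335  0.942]
 [-1.     0.    -0.002]]
jaw yaw 70.41454415491955
204 20 [-37.4  -0.4  20. ]
203.2 20 [-35.4  -0.7  20. ]
203.2 10 [-38.3  -0.3  10. ]
182.7 27 [16.8  3.4 27. ]
204.5 20 [-38.6  -0.3  20. ]
206.3 10 [-45.9   0.8  10. ]
173 20 [37.7  0.3 20. ]
1 (array([ 12.13, -33.61, -27.66]), array([2.91, 0.  , 0.  ]))
-1 (array([ 12.13, -33.61, -27.66]), array([-177.09,   -0.  ,   -0.  ]))
```

Emit:
servo_tool(
  commands=[
    [[90,12.1,-33.6,-27.7,2.9,0,0],[90,12.1,-33.6,-27.7,2.9,0,0],[90,12.1,-33.6,-27.7,2.9,0,0],[90,12.1,-33.6,-27.7,2.9,0,0],[90,12.1,-33.6,-27.7,2.9,0,0],[90,12.1,-33.6,-27.7,2.9,0,0],[90,12.1,-33.6,-27.7,2.9,0,0],[90,12.1,-33.6,-27.7,2.9,0,0]],
  ],
  force=60,
)

```text
time: 0.9
tool_pos: [399.5, 232.8, 123.5]
tcp_rot: [31.2, 90.0, 98.7]
ft_force: [1.3, 0.2, 0.2]
finger_gap: 55.4
```

Emit:
servo_tool(
  commands=[
    [[90,0,0,0,0,0,0],[90,0,0,0,0,0,0]],
  ],
)

```text
time: 1.1
tool_pos: [399.0, 233.5, 123.5]
tcp_rot: [126.1, 89.9, -166.6]
ft_force: [-0.3, 0.7, 0.4]
finger_gap: 55.2
```

```bash
python3 - <<'E'
from h import *
s,p,R=meas();print(p,s['time'],s['finger_gap'],s['qd'].round(1));
yaw=np.degrees(np.arctan2(R[1,2],R[0,2]));print(yaw,R[:,0])
cp,cR=load();d=cR@np.array([12.1,-33.6,-27.7])*10
print([cp+d*f for f in(400/452.,1)])
E
```

```text
[399.03190488 233.4579588  123.52740367] 1.1 55.1949491907839 [ 3.  -0.3 -1.   0.4  0.   0.5]
67.31647489690546 [-1.58084809e-03 -3.75710663e-04 -9.99998680e-01]
[array([399.05896783, 234.68022337, 124.21235398]), array([424.79506365, 191.69913241, 110.292     ])]
```

```bash
cat >> h.py <<'E'
def dm(p,R):
    s,mp,mR=meas();return np.round(mR.T@(np.array(p)-mp)/10,2),np.round(Ro.from_matrix(mR.T@R).as_rotvec(degrees=True),1)
def down(a):
    a=np.radians(a);return toolR([0,0,-1],[np.cos(a),np.sin(a),0])
E
python3 - <<'E'
from h import *
print(dm([425,192,50],down(67.5)),dm([425,192,4.5],down(67.5)))
E
```

```text
(array([ 7.35, -4.  , -2.82]), array([-0.2, -0.1, -0.1])) (array([11.9 , -4.01, -2.81]), array([-0.2, -0.1, -0.1]))
```

Emit:
servo_tool(
  commands=[
    [[90,7.3,-4.0,-2.8,-0.2,0,0],[90,7.3,-4.0,-2.8,-0.2,0,0],[90,7.3,-4.0,-2.8,-0.2,0,0],[90,9.5,-4.0,-2.8,-0.2,0,0],[90,11.9,-4.0,-2.8,-0.2,0,0],[90,11.9,-4.0,-2.8,-0.2,0,0],[90,11.9,-4.0,-2.8,-0.2,0,0]],
  ],
)

```text
time: 1.8
tool_pos: [425.1, 194.8, 6.2]
tcp_rot: [53.7, 90.0, 121.5]
ft_force: [0.6, 1.1, 0.7]
finger_gap: 55.4
```

```bash
python3 - <<'E'
from h import *
s,p,R=meas();print(p,s['ft_force']);
for n in("side","top"):
    q,d=r.snapshot(n);u,v=proj(n,(425,192,20)).astype(int)
    cv2.imwrite(f"pics/g_{n}.png",cv2.resize(q[v-50:v+40,u-60:u+60,::-1],None,fx=6,fy=6,interpolation=cv2.INTER_CUBIC))
E
```

```text
[425.1106635  194.81152314   6.20625731] [0.58941827 1.0858206  0.70176876]
```

View pics/g_side.png

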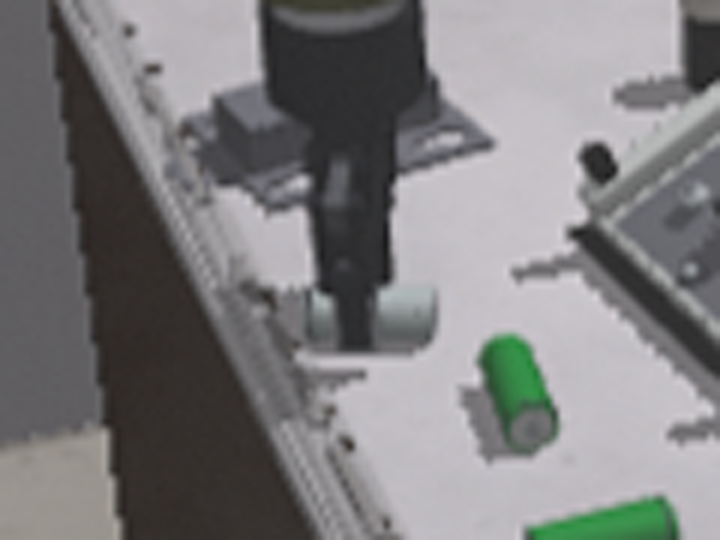

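View pics/g_top.png

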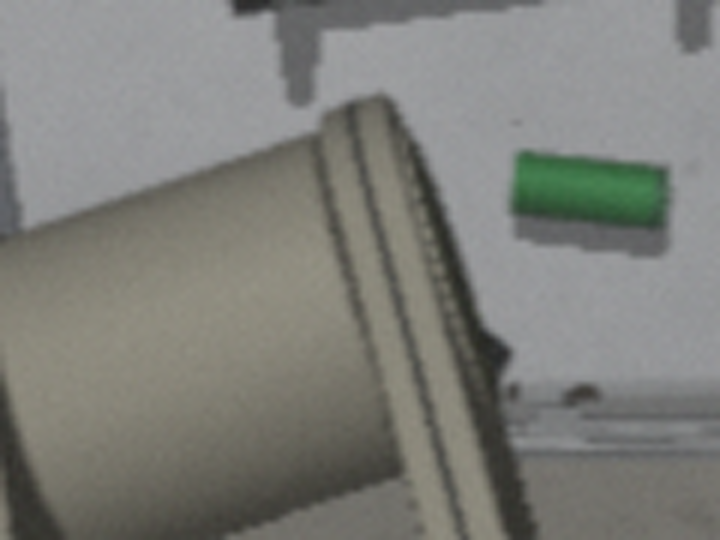

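Emit:
servo_tool(
  commands=[
    [[90,0,0,0,0,0,0],[200,0,0,0,0,0,0],[200,0,0,0,0,0,0],[200,0,0,0,0,0,0],[200,0,0,0,0,0,0],[200,0,0,0,0,0,0]],
  ],
  force=60,
)

```text
time: 2.5
tool_pos: [426.0, 193.9, 6.1]
tcp_rot: [-34.3, 89.9, 33.4]
ft_force: [-0.9, 1.2, 5.2]
finger_gap: 24.0
```

```bash
python3 - <<'E'
from h import *
s,p,R=meas();print(p,s['ft_force'],s['finger_gap'],s['joint_pos'].round(1));
print("lift",dm([425,192,150],down(67.5)))
xb=BR[:,0];n=BR[:,2];Rt=toolR(-n,BR[:,1]);
print("above seat",b2w([-12,0,13+70]),dm(b2w([-12,0,13+70]),Rt))
E
```

```text
[426.02779117 193.8598823    6.10458374] [-0.87653897  1.1836403   5.21482185] 24.016851359380592 [ 18.2   1.  117.3   0.   61.7 -49.5]
lift (array([-1.439e+01,  1.000e-02, -1.900e-01]), array([0.2, 0.1, 0. ]))
above seat [598.42457843 143.02122458 133.95212718] (array([-12.77, -17.89,   1.85]), array([-29.2,  -6.4, -24.4]))
```

Emit:
servo_tool(
  commands=[
    [[200,-2,0,0,0,0,0],[200,-5,0,0,0,0,0],[200,-10,0,0,0,0,0],[200,-15,0,0,0,0,0],[200,-15,0,0,0,0,0],[200,-15,0,0,0,0,0]],
  ],
)

```text
time: 3.1
tool_pos: [426.5, 193.8, 156.8]
tcp_rot: [-49.6, 89.8, 18.1]
ft_force: [-0.0, -0.2, -1.8]
finger_gap: 23.5
```

```bash
python3 - <<'E'
from h import *
s,p,R=meas();print(p,s['ft_force'],s['finger_gap']);
q,d=r.snapshot("side");u,v=proj("side",p).astype(int)
cv2.imwrite(f"pics/l_side.png",cv2.resize(q[v-30:v+30,u-40:u+40,::-1],None,fx=10,fy=10,interpolation=cv2.INTER_CUBIC))
E
```

```text
[426.47877508 193.76888711 156.82847968] [-0.02366169 -0.21709501 -1.77015577] 23.4633253858158
```

View pics/l_side.png

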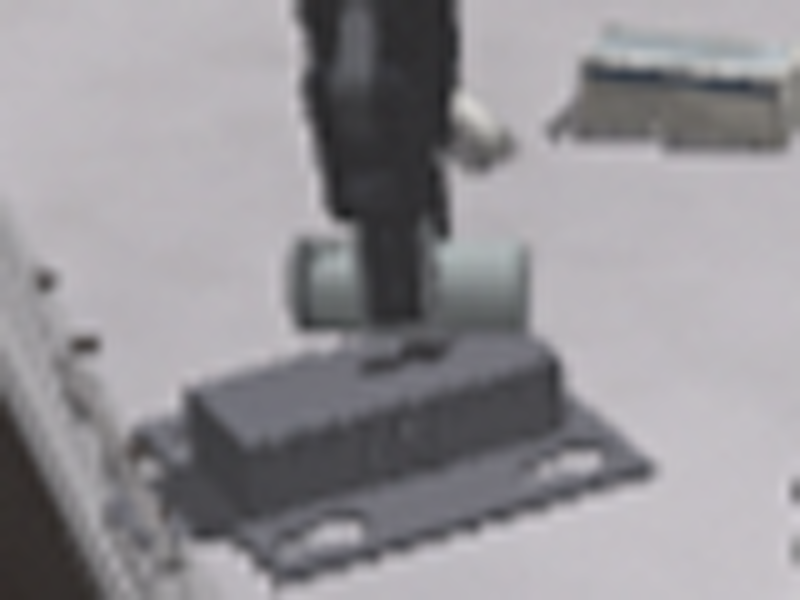

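```bash
python3 - <<'E'
from h import *
s,p,R=meas();print(p)
ax=-R[:,1];print("tool -y (cell axis)",ax)
for n in("side","top"):
    q,d=r.snapshot(n);np.savez(f"l_{n}.npz",p=q,d=d);P=cloud(n,d)
    L=(P-p)@np.c_[ax,R[:,2],R[:,0]]   # along cell, jaw, depth(tool x, + = beyond tip)
    k=(abs(L[...,0])<60)&(abs(L[...,1])<25)&(L[...,2]>-35)&(L[...,2]<20)
    lum=q.mean(2)
    m=k&(lum>70);a=L[m];print(n,m.sum(),k.sum())
    if m.sum()>10:
        print("axial range",np.percentile(a[:,0],[0,1,5,50,95,99,100]).round(1));
        for lo in range(-44,46,4):
            b=a[(a[:,0]>=lo)&(a[:,0]<lo+4)]
            if len(b)>3: print(lo,len(b),"jaw",np.percentile(b[:,1],[2,50,98]).round(1),"x",np.percentile(b[:,2],[2,50,98]).round(1))
E
```

```text
[425.19253671 193.37571511 154.89381639]
tool -y (cell axis) [ 9.25254188e-01 -3.79347713e-01  1.96287911e-05]
side 189 225
axial range [-31.4 -30.9 -28.9   9.1  30.2  32.   32.2]
-32 14 jaw [-12.8  -8.2  -0.2] x [-21.9 -14.5  -0.1]
-28 13 jaw [-14.8  -9.6  -0.2] x [-21.9 -13.4   0.5]
-24 15 jaw [-15.3  -7.9   4.9] x [-21.7 -12.2   2.6]
-20 16 jaw [-16.1  -7.5  -2.1] x [-22.7 -14.1   2.1]
-16 10 jaw [-12.7  -9.4   1.8] x [-22.5 -13.6   1.7]
-12 10 jaw [-21.6 -17.8 -15.6] x [-34.2 -20.5  -7. ]
-8 4 jaw [-23.4 -20.7 -12.4] x [-9.5 -5.3 -1. ]
8 25 jaw [-20.1 -12.1  16.4] x [-31.6 -15.6   1.1]
12 15 jaw [-13.9  -7.8   0.5] x [-21.4 -13.9   0.7]
16 14 jaw [-13.9  -8.1   1. ] x [-20.7 -13.1   2.2]
20 17 jaw [-13.4  -9.7   2.8] x [-21.  -15.6   1.5]
24 11 jaw [-17.2 -10.8   0.8] x [-21.3 -13.2  -0.2]
28 18 jaw [-15.1  -6.2   4.6] x [-20.6 -14.2   3.5]
top 0 0
```

```bash
cat >> h.py <<'E'
def place(cx,cz,al,back=8,cy=0):  # cell centre in seat frame (x from seat), tilt al deg flat end down -> TCP pose
    a=np.radians(al);u=np.sin(a)*BR[:,0]+np.cos(a)*BR[:,2]
    R=toolR(-u,BR[:,1]);return b2w([-12+cx,cy,cz])+back*R[:,0],R
def cellest(back=8):
    s,p,R=meas();c=p-back*R[:,0];q=w2b(c);q[0]+=12;a=-R[:,1];b=BR.T@a
    F=BR.T@s['ft_force'];return s['time'],q.round(1),"tilt/yaw",np.degrees([np.arcsin(-b[2]),np.arctan2(b[1],b[0])]).round(1),"F",F.round(1),s['finger_gap'].round(1)
E
python3 - <<'E'
from h import *
print(dm(*place(-14,75,5)),dm(*place(-14,33,5)))
print(cellest())
E
```

```text
(array([  3.94, -17.47,   1.67]), array([-29.3,  -5.3, -19.7])) (array([  7.74, -19.02,   2.56]), array([-29.3,  -5.3, -19.7]))Traceback (most recent call last):
  File "<stdin>", line 3, in <module>
  File "h.py", line 49, in cellest
    F=BR.T@s['ft_force'];return s['time'],q.round(1),"tilt/yaw",np.degrees([np.arcsin(-b[2]),np.arctan2(b[1],b[0])]).round(1),"F",F.round(1),s['finger_gap'].round(1)
                                                                                                                                             ^^^^^^^^^^^^^^^^^^^^^
AttributeError: 'float' object has no attribute 'round'
```

Emit:
servo_tool(
  commands=[
    [[255,0,-4,0.4,-6,-1,-4],[255,1,-9,0.8,-15,-2.7,-10],[255,2,-13,1.2,-22,-4,-15],[255,3.9,-17.5,1.7,-29.3,-5.3,-19.7],[255,3.9,-17.5,1.7,-29.3,-5.3,-19.7],[255,3.9,-17.5,1.7,-29.3,-5.3,-19.7],[255,3.9,-17.5,1.7,-29.3,-5.3,-19.7],[255,3.9,-17.5,1.7,-29.3,-5.3,-19.7]],
  ],
  force=90,
)

```text
time: 4.05
tool_pos: [593.5, 143.3, 116.3]
tcp_rot: [-89.7, 69.9, 7.6]
ft_force: [0.6, -0.1, -1.7]
finger_gap: 22.7
```

```bash
sed -i "s/s\['finger_gap'\].round(1)/s['finger_gap']/" h.py; python3 - <<'E'
from h import *
print(cellest());print(dm(*place(-14,33,5)))
s,p,R=meas();q,d=r.snapshot("side");np.savez("p_side.npz",p=q,d=d);u,v=proj("side",p).astype(int)
cv2.imwrite(f"pics/p_side.png",cv2.resize(q[v-30:v+45,u-45:u+55,::-1],None,fx=8,fy=8,interpolation=cv2.INTER_CUBIC))
E
```

```text
(4.05, array([-11.2,   0.9,  77. ]), 'tilt/yaw', array([ 4.9, -0.1]), 'F', array([-0.1, -0.1, -1.8]), 22.71265404901634)
(array([ 4.41, -0.09, -0.09]), array([-0.1,  0.1,  0.1]))
```

View pics/p_side.png

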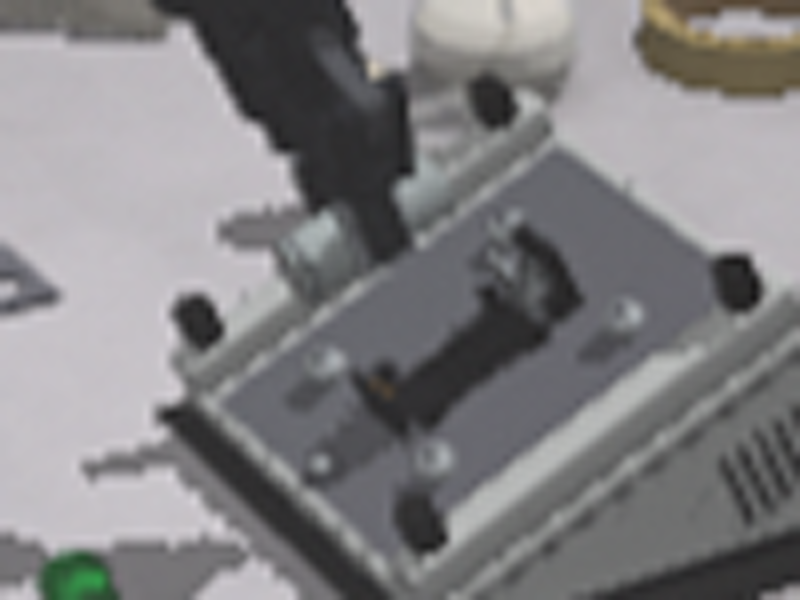

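Emit:
servo_tool(
  commands=[
    [[255,1.5,0,0,0,0,0],[255,3.0,-0.1,-0.1,0,0,0],[255,4.0,-0.1,-0.1,0,0,0],[255,4.2,-0.1,-0.1,0,0,0],[255,4.2,-0.1,-0.1,0,0,0]],
  ],
)

```text
time: 4.6
tool_pos: [608.9, 144.1, 77.0]
tcp_rot: [-89.7, 69.9, 7.6]
ft_force: [-0.7, 0.4, -1.2]
finger_gap: 22.9
```

```bash
python3 - <<'E'
from h import *
print(cellest());print(dm(*place(-14,33,5)));print(dm(*place(-6,33,5)));print(dm(*place(1,33,5)))
E
```

```text
(4.6, array([-13.8,  -0.3,  34.9]), 'tilt/yaw', array([ 4.9, -0. ]), 'F', array([-1.1,  0.4, -0.8]), 22.90635985607548)
(array([0.19, 0.  , 0.02]), array([-0. ,  0.1,  0.1]))
(array([ 0.12, -0.8 ,  0.03]), array([-0. ,  0.1,  0.1]))
(array([ 0.06, -1.49,  0.03]), array([-0. ,  0.1,  0.1]))
```

Emit:
servo_tool(
  commands=[
    [[255,0.1,-0.4,0,0,0,0],[255,0.1,-0.7,0,0,0,0],[255,0.1,-0.7,0,0,0,0],[255,0.1,-0.7,0,0,0,0]],
  ],
)

```text
time: 5.0
tool_pos: [616.3, 144.8, 79.0]
tcp_rot: [-89.7, 69.8, 7.6]
ft_force: [-0.2, -0.9, -1.0]
finger_gap: 22.6
```

```bash
python3 - <<'E'
from h import *
print(cellest());print(dm(*place(1,33,5)))
E
```

```text
(5.0, array([-6.3, -0.5, 33.6]), 'tilt/yaw', array([ 4.8, -0. ]), 'F', array([-0.7, -0.9, -0.8]), 22.612625102443587)
(array([ 0.  , -0.73,  0.05]), array([-0. ,  0.1,  0.2]))
```

Emit:
servo_tool(
  commands=[
    [[255,0,-0.2,0,0,0,0],[255,0,-0.4,0,0,0,0],[255,0,-0.4,0,0,0,0],[255,0,-0.4,0,0,0,0]],
  ],
)

```text
time: 5.4
tool_pos: [619.2, 145.2, 79.5]
tcp_rot: [-89.8, 69.9, 7.6]
ft_force: [-4.7, -0.9, -0.0]
finger_gap: 22.9
```

```bash
python3 - <<'E'
from h import *
print(cellest());print(dm(*place(1,33,5)))
E
```

```text
(5.4, array([-3.4, -0.5, 32.8]), 'tilt/yaw', array([ 4.9, -0. ]), 'F', array([-4.3, -0.3,  2. ]), 22.92454760303066)
(array([-0.05, -0.43,  0.05]), array([-0. ,  0.1,  0.1]))
```

Emit:
servo_tool(
  commands=[
    [[255,0,-0.2,0,0,0,0],[255,0,-0.4,0,0,0,0],[255,0,-0.5,0,0,0,0],[255,0,-0.5,0,0,0,0],[255,0,-0.5,0,0,0,0]],
  ],
)

```text
time: 5.9
tool_pos: [622.9, 145.7, 80.6]
tcp_rot: [-89.8, 70.0, 7.6]
ft_force: [-8.7, -0.8, 1.1]
finger_gap: 22.9
```

```bash
python3 - <<'E'
from h import *
print(cellest());print(dm(*place(2.5,14,0)))
s,p,R=meas();q,d=r.snapshot("side");np.savez("p2_side.npz",p=q,d=d);u,v=proj("side",p).astype(int)
cv2.imwrite(f"pics/p2_side.png",cv2.resize(q[v-30:v+45,u-45:u+55,::-1],None,fx=8,fy=8,interpolation=cv2.INTER_CUBIC))
E
```

```text
(5.9, array([ 0.5, -0.5, 32.2]), 'tilt/yaw', array([ 5., -0.]), 'F', array([-7.4,  0.3,  4.7]), 22.90227635825123)
(array([ 1.79, -0.43,  0.05]), array([-0. ,  0.1, -5. ]))
```

View pics/p2_side.png

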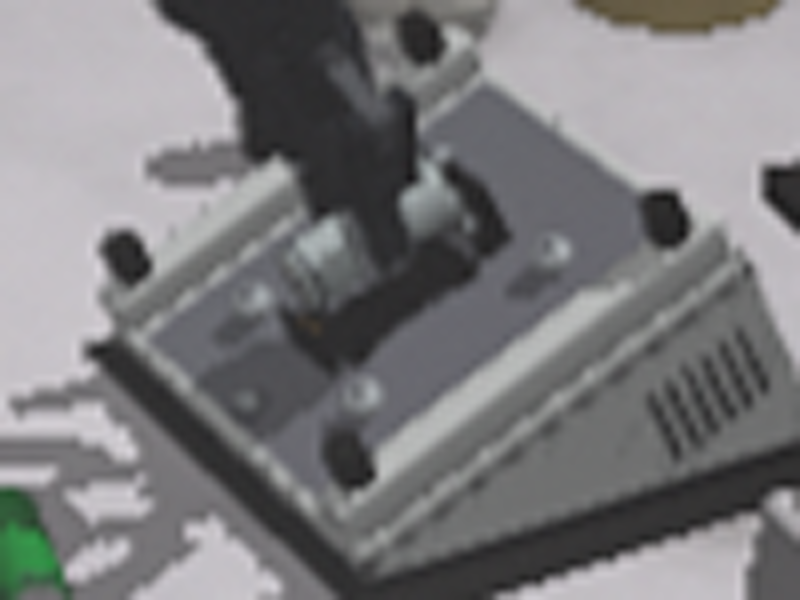

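```bash
python3 - <<'E'
from h import *
for a in((3,32,5),(3,22,4),(2.7,14,0)): print(a,dm(*place(*a)))
E
```

```text
(3, 32, 5) (array([-0.01, -0.25,  0.05]), array([-0. ,  0.1, -0. ]))
(3, 22, 4) (array([ 0.99, -0.35,  0.05]), array([-0. ,  0.1, -1. ]))
(2.7, 14, 0) (array([ 1.79, -0.45,  0.05]), array([-0. ,  0.1, -5. ]))
```

Emit:
servo_tool(
  commands=[
    [[255,0,-0.2,0,0,0,0],[255,0,-0.25,0,0,0,0],[255,0.3,-0.3,0,0,0,0],[255,0.6,-0.3,0,0,0,-0.5],[255,1.0,-0.35,0,0,0,-1],[255,1.0,-0.35,0,0,0,-1]],
  ],
)

```text
time: 6.55
tool_pos: [628.5, 146.4, 71.0]
tcp_rot: [-89.8, 69.1, 7.6]
ft_force: [-9.7, -1.5, -0.7]
finger_gap: 22.9
```

```bash
python3 - <<'E'
from h import *
print(cellest())
for a in((3,22,4),(2.7,14,0)): print(a,dm(*place(*a)))
E
```

```text
(6.55, array([ 1.4, -0.5, 21.1]), 'tilt/yaw', array([ 4.1, -0. ]), 'F', array([-9.2, -0.2,  3.6]), 22.90169751234369)
(3, 22, 4) (array([-0.1 , -0.16,  0.04]), array([-0. ,  0.1, -0.1]))
(2.7, 14, 0) (array([ 0.7 , -0.24,  0.04]), array([-0. ,  0.1, -4.1]))
```

Emit:
servo_tool(
  commands=[
    [[255,0.2,-0.05,0,0,0,-1],[255,0.4,-0.1,0,0,0,-2],[255,0.6,-0.15,0,0,0,-3],[255,0.7,-0.15,0,0,0,-4.1],[255,0.7,-0.15,0,0,0,-4.1],[255,0.7,-0.15,0,0,0,-4.1]],
  ],
)

```text
time: 7.15
tool_pos: [632.2, 147.0, 64.9]
tcp_rot: [-89.8, 65.1, 7.5]
ft_force: [-9.6, -1.3, -3.0]
finger_gap: 23.1
```

```bash
python3 - <<'E'
from h import *
print(cellest())
for a in((2.7,13,0),): print(a,dm(*place(*a)))
s,p,R=meas();q,d=r.snapshot("side");np.savez("p3_side.npz",p=q,d=d);u,v=proj("side",p).astype(int)
cv2.imwrite(f"pics/p3_side.png",cv2.resize(q[v-30:v+45,u-45:u+55,::-1],None,fx=8,fy=8,interpolation=cv2.INTER_CUBIC))
E
```

```text
(7.15, array([ 1.7, -0.4, 14.1]), 'tilt/yaw', array([ 0.1, -0. ]), 'F', array([-10. ,  -0. ,   1.4]), 23.102697857261152)
(2.7, 13, 0) (array([ 0.11, -0.1 ,  0.04]), array([-0. ,  0.1, -0.1]))
```

View pics/p3_side.png

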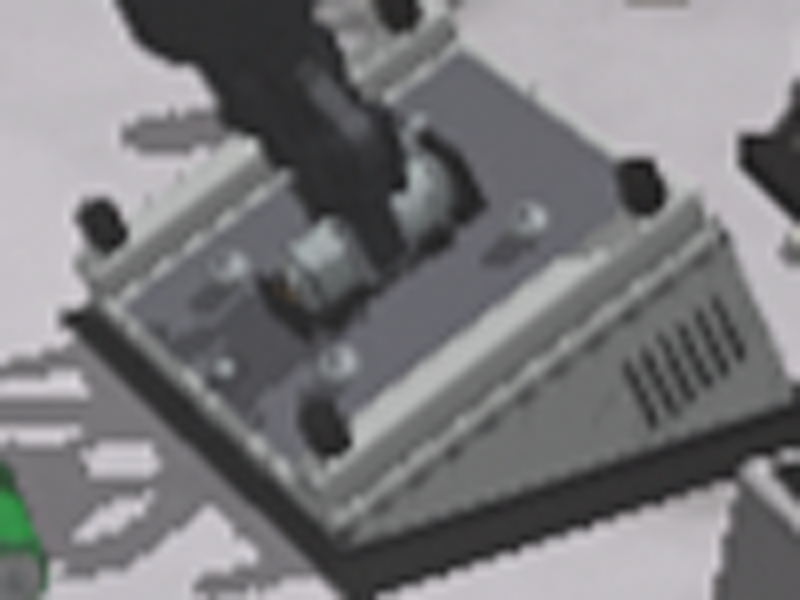

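Emit:
servo_tool(
  commands=[
    [[255,0.1,0,0,0,0,0],[255,0.2,0,0,0,0,0],[255,0.2,0.1,0,0,0,0],[255,0.2,0.2,0,0,0,0],[255,0.2,0.3,0,0,0,0],[255,0.2,0.3,0,0,0,0]],
  ],
)

```text
time: 7.8
tool_pos: [632.0, 146.9, 63.6]
tcp_rot: [-89.8, 64.9, 7.5]
ft_force: [-7.8, -1.0, 1.5]
finger_gap: 22.6
```

```bash
python3 - <<'E'
from h import *
print(cellest())
E
```

```text
(7.8, array([ 0.9, -0.4, 13. ]), 'tilt/yaw', array([-0.1, -0. ]), 'F', array([-6.5,  0. ,  4.7]), 22.62328991919036)
```

Emit:
servo_tool(
  commands=[
    [[110,0,0.1,0,0,0,0],[110,0,0.1,0,0,0,0],[110,0,0.1,0,0,0,0],[110,0,0.1,0,0,0,0]],
  ],
)

```text
time: 8.2
tool_pos: [632.9, 147.0, 64.8]
tcp_rot: [-89.8, 64.6, 7.5]
ft_force: [-0.3, -0.2, 0.1]
finger_gap: 49.1
```

Emit:
servo_tool(
  commands=[
    [[110,-2,0,0,0,0,0],[110,-5,0,0,0,0,0],[110,-10,0,0,0,0,0],[110,-10,5,0,0,0,0],[110,-10,10,0,0,0,0],[110,-10,15,0,0,0,0],[110,-10,15,0,0,0,0]],
  ],
)

```text
time: 8.9
tool_pos: [443.9, 122.5, 79.1]
tcp_rot: [-89.9, 65.7, 7.5]
ft_force: [-0.1, -0.8, -0.9]
finger_gap: 48.4
```

```bash
python3 - <<'E'
from h import *
print(cellest())
for n in("side","top"):
    q,d=r.snapshot(n);np.savez(f"s_{n}.npz",p=q,d=d);u,v=proj(n,b2w([0,0,0])).astype(int)
    cv2.imwrite(f"pics/s_{n}.png",cv2.resize(q[v-35:v+40,u-50:u+50,::-1],None,fx=8,fy=8,interpolation=cv2.INTER_CUBIC))
E
```

```text
(8.9, array([-164.4,   -0.6,  107.1]), 'tilt/yaw', array([ 0.7, -0. ]), 'F', array([-0.6, -0.8, -0.7]), 48.420155766115954)
```

View pics/s_side.png

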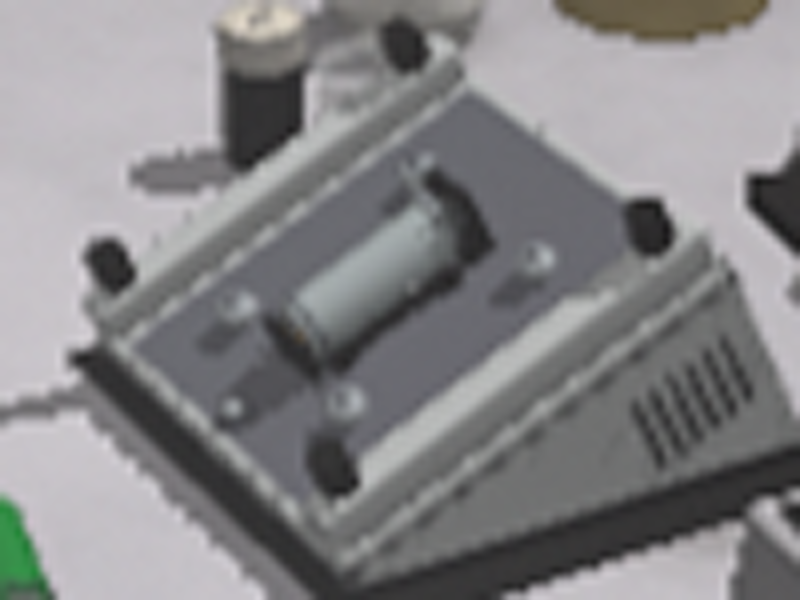

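View pics/s_top.png

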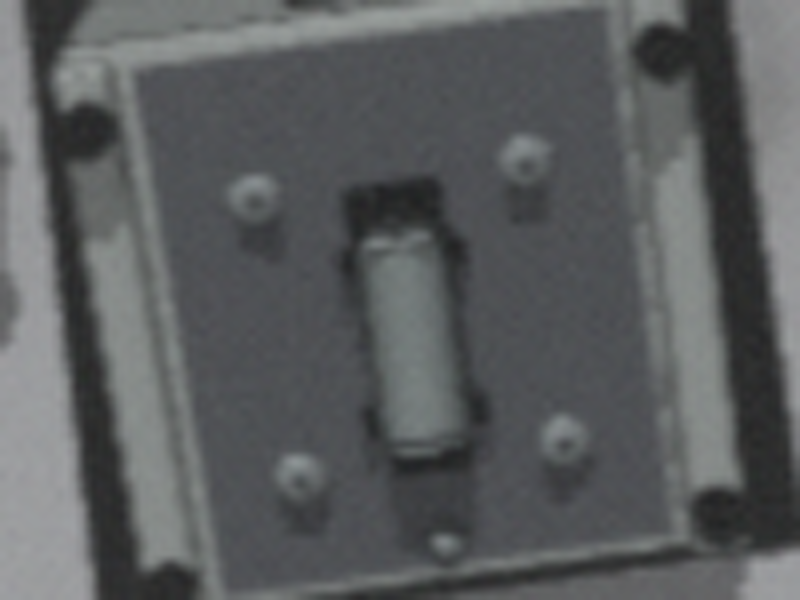

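```bash
python3 - <<'E'
from h import *
for n in("top","side"):
    d=np.load(f"s_{n}.npz")['d'];P=cloud(n,d);L=(P-Bo)@BR
    k0=(abs(L[...,0])<70)&(abs(abs(L[...,1])-30)<8)&(abs(L[...,2])<6);print(n,"plane",np.median(L[k0][:,2]).round(2))
    for x in range(-44,24,8):
        k=(L[...,0]>x)&(L[...,0]<x+8)&(abs(L[...,1])<14)&(L[...,2]>8);a=L[k]
        if len(a): print(x,len(a),np.percentile(a[:,2],[50,90]).round(1),np.median(a[:,1]).round(1))
    k=(abs(L[...,0])<60)&(abs(L[...,1])<14)&(L[...,2]>15);print(np.percentile(L[k][:,0],[0,2,98,100]).round(1))
# cover grasp
a=100.0
s,p,R=meas();print(p,np.degrees(np.arctan2(R[1,2],R[0,2])))
print(dm([462,395.5,70],down(99.9)),dm([462,395.5,7],down(99.9)))
E
```

```text
top plane -0.56
-44 35 [21.9 26.1] -1.9
-36 38 [22.5 25.1] 0.1
-28 33 [22.1 24.6] -2.0
-20 38 [22.2 24.8] -2.4
-12 38 [22.3 24.6] 0.3
-4 35 [22.6 25.8] -1.5
4 35 [21.5 25.2] -2.2
12 38 [22.6 25.4] -0.9
20 27 [22.  26.7] -0.5
[-51.8 -49.5  32.4  33.2]
side plane 0.87
-44 22 [22.4 25.7] -6.4
-36 22 [21.8 26.4] -8.3
-28 18 [23.9 26.5] -6.4
-20 23 [22.4 26.4] -7.7
-12 18 [21.9 28. ] -7.5
-4 22 [21.6 25.8] -6.8
4 20 [22.6 25.2] -8.6
12 22 [23.8 27.5] -8.4
20 13 [21.3 25.8] -4.9
[-50.9 -50.1  31.6  34. ]
[453.91340655 123.91389998  89.18431919] 97.35579895999646
(array([ 3.6 , -3.03, 26.83]), array([-2.5, -0.5, 25.3])) (array([ 9.29, -0.35, 26.82]), array([-2.5, -0.5, 25.3]))
```

Emit:
servo_tool(
  commands=[
    [[0,1,-3,5,-0.5,0,8],[0,2,-3,10,-1,0,16],[0,3,-3,15,-2,-0.5,24],[0,3.6,-3,20,-2.5,-0.5,25.3],[0,3.6,-3,26.8,-2.5,-0.5,25.3],[0,3.6,-3,26.8,-2.5,-0.5,25.3],[0,3.6,-3,26.8,-2.5,-0.5,25.3],[0,3.6,-3,26.8,-2.5,-0.5,25.3]],
  ],
  force=80,
)

```text
time: 9.8
tool_pos: [465.0, 401.1, 71.6]
tcp_rot: [-40.9, 89.7, 59.2]
ft_force: [0.6, -0.1, -0.6]
finger_gap: 85.1
```

```bash
python3 - <<'E'
from h import *
s,p,R=meas();print(p,s['finger_gap'],s['ft_force'])
print(dm([462,395.5,5],down(99.9)))
E
```

```text
[464.96340878 401.11079605  71.62061953] 85.128621687091 [ 0.55609159 -0.1362867  -0.58574718]
(array([ 6.66,  0.41, -0.52]), array([0.2, 0.2, 0.2]))
```

Emit:
servo_tool(
  commands=[
    [[0,2,0,0,0,0,0],[0,2,0,0,0,0,0],[0,2,0,0,0,0,0]],
  ],
)

```text
time: 10.1
tool_pos: [464.3, 395.3, 51.2]
tcp_rot: [38.9, 90.0, 138.7]
ft_force: [0.2, 0.4, 0.9]
finger_gap: 85.5
```

```bash
python3 - <<'E'
from h import *
s,p,R=meas();print(p,s['finger_gap'],s['qd'].round(1))
print(dm([462,395.5,5],down(99.9)))
q,d=r.snapshot("side");u,v=proj("side",(462,395,30)).astype(int)
cv2.imwrite(f"pics/c_side.png",cv2.resize(q[v-45:v+30,u-50:u+50,::-1],None,fx=8,fy=8,interpolation=cv2.INTER_CUBIC))
E
```

```text
[464.26144716 395.30353936  51.15785254] 85.53491611197512 [-0.2 -1.6  0.1  0.   0.3  0.1]
(array([4.62, 0.22, 0.06]), array([-0.1,  0. , -0. ]))
```

View pics/c_side.png

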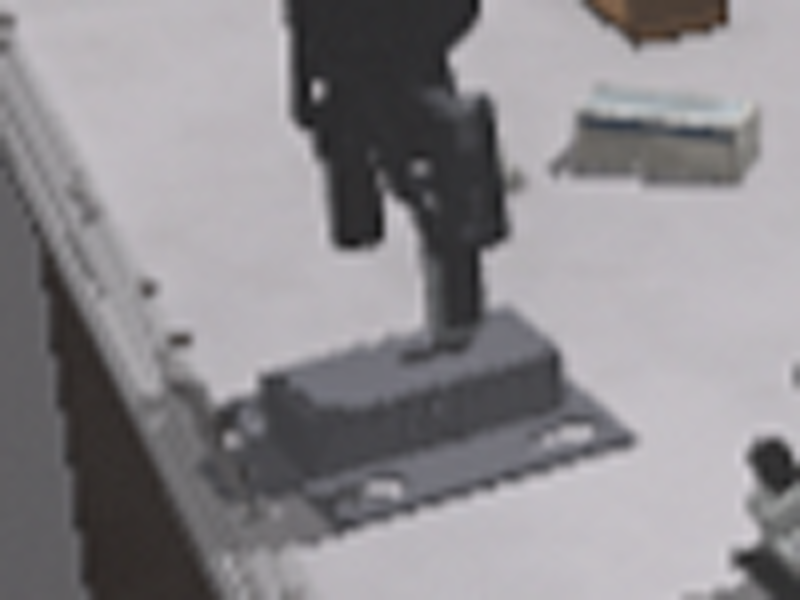

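Emit:
servo_tool(
  commands=[
    [[0,1.5,0.2,0,0,0,0],[0,3,0.2,0,0,0,0],[0,4.5,0.2,0,0,0,0],[0,4.5,0.2,0,0,0,0],[0,4.5,0.2,0,0,0,0]],
  ],
)

```text
time: 10.65
tool_pos: [460.5, 394.4, 4.9]
tcp_rot: [100.2, 89.9, -159.9]
ft_force: [0.0, -0.5, -0.1]
finger_gap: 85.4
```

Emit:
servo_tool(
  commands=[
    [[200,0,0,0,0,0,0],[200,0,0,0,0,0,0],[200,0,0,0,0,0,0],[200,0,0,0,0,0,0],[200,0,0,0,0,0,0]],
  ],
)

```text
time: 11.15
tool_pos: [462.0, 395.7, 7.3]
tcp_rot: [-44.7, 89.9, 55.1]
ft_force: [0.3, -0.0, 5.8]
finger_gap: 46.4
```

```bash
python3 - <<'E'
from h import *
s,p,R=meas();print(p,s['finger_gap'],s['ft_force'],np.degrees(np.arctan2(R[1,2],R[0,2])))
q,d=r.snapshot("side");u,v=proj("side",(462,395,30)).astype(int)
cv2.imwrite(f"pics/c2_side.png",cv2.resize(q[v-45:v+30,u-50:u+50,::-1],None,fx=8,fy=8,interpolation=cv2.INTER_CUBIC))
E
```

```text
[462.03833712 395.68393446   7.29386112] 46.402854541625445 [ 0.28088338 -0.03998577  5.84819027] 99.87432486006473
```

View pics/c2_side.png

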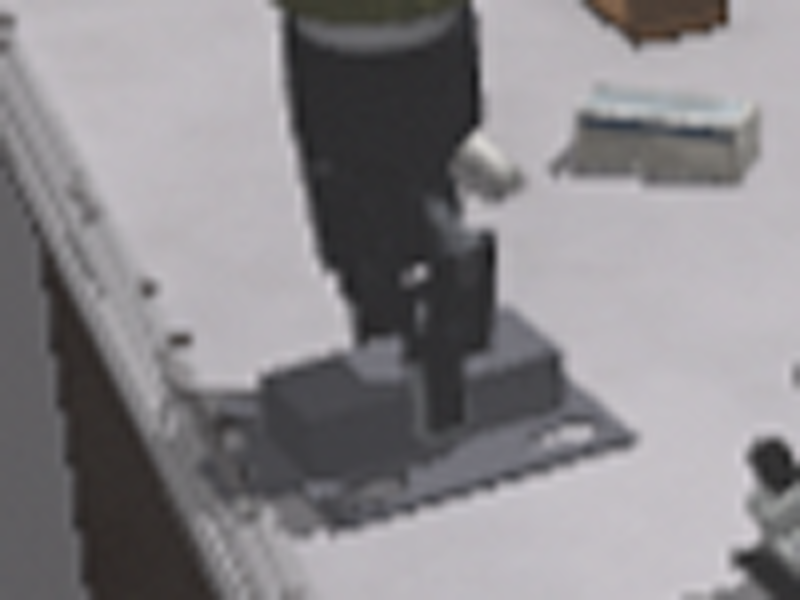

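Emit:
servo_tool(
  commands=[
    [[220,-1,0,0,0,0,0],[220,-5,0,0,0,0,0],[220,-10,0,0,0,0,0],[220,-15,0,0,0,0,0],[220,-18,0,0,0,0,0],[220,-18,0,0,0,0,0],[220,-18,0,0,0,0,0]],
  ],
)

```text
time: 11.9
tool_pos: [461.5, 395.0, 186.8]
tcp_rot: [-33.3, 89.9, 66.6]
ft_force: [-0.2, 0.3, -2.7]
finger_gap: 46.5
```

```bash
cat >> h.py <<'E'
def placec(x,y,z,back=9.2,yaw=0,al=0):  # cover_grip in base frame
    R=BR@Rz(yaw)@Ry(al);R=np.c_[-R[:,2],-R[:,0],R[:,1]]
    return b2w([x,y,z])+back*R[:,0],R
def covest(back=9.2):
    s,p,R=meas();q=w2b(p-back*R[:,0]);a=BR.T@(-R[:,1]);n=BR.T@(-R[:,0]);F=BR.T@s['ft_force'];T=BR.T@s['wrist_torque']
    return round(s['time'],2),q.round(1),"tilt/yaw",np.degrees([np.arcsin(-a[2]),np.arctan2(a[1],a[0]),np.arctan2(-n[1],n[2])]).round(1),"F",F.round(1),"T",T.round(2),round(s['finger_gap'],1)
E
python3 - <<'E'
from h import *
s,p,R=meas();print(p,s['finger_gap'],s['ft_force'])
print(dm(*placec(-16,0,120)),placec(-16,0,120)[0])
q,d=r.snapshot("side");u,v=proj("side",p).astype(int);np.savez("c3.npz",p=q,d=d)
cv2.imwrite(f"pics/c3_side.png",cv2.resize(q[v-45:v+30,u-50:u+50,::-1],None,fx=8,fy=8,interpolation=cv2.INTER_CUBIC))
E
```

```text
[461.45281433 394.99121719 186.7679169 ] 46.54016619794623 [-0.24165385  0.28465787 -2.69908639]
(array([  2.91,  -7.64, -27.11]), array([  2.5,   0.6, -25. ])) [583.17688515 141.05442403 157.45701062]
```

View pics/c3_side.png

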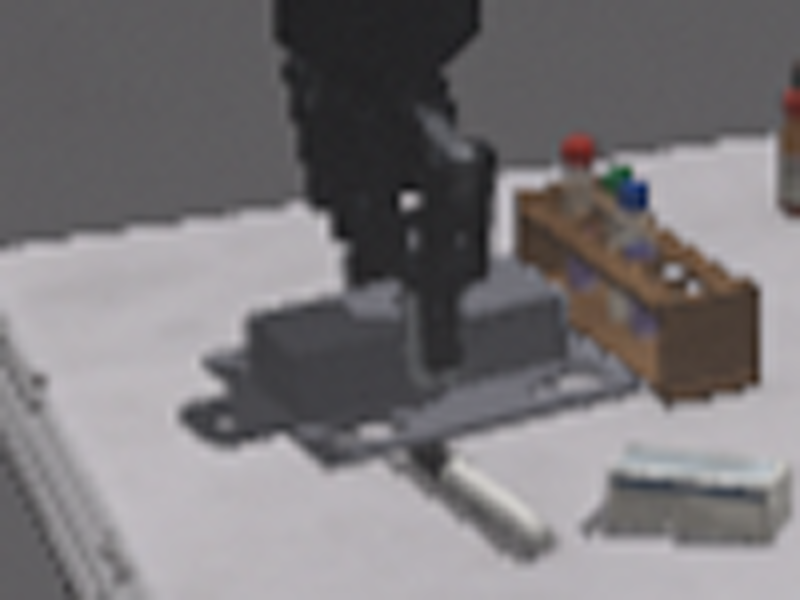

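Emit:
servo_tool(
  commands=[
    [[220,0,-1.5,-5,0.5,0,-4],[220,0.5,-3,-10,1,0,-10],[220,1,-4.5,-15,1.5,0.3,-16],[220,2,-6,-20,2,0.5,-21],[220,2.9,-7.6,-24,2.5,0.6,-25],[220,2.9,-7.6,-27.1,2.5,0.6,-25],[220,2.9,-7.6,-27.1,2.5,0.6,-25],[220,2.9,-7.6,-27.1,2.5,0.6,-25]],
  ],
)

```text
time: 12.75
tool_pos: [581.1, 139.7, 154.0]
tcp_rot: [-90.0, 65.3, 7.2]
ft_force: [-0.0, 0.5, -2.8]
finger_gap: 46.9
```

Emit:
servo_tool(
  commands=[
    [[220,0,0,0,0,0,0],[220,0,0,0,0,0,0]],
  ],
)

```text
time: 12.95
tool_pos: [582.1, 142.2, 156.3]
tcp_rot: [-90.0, 65.1, 7.4]
ft_force: [-0.5, -0.6, -2.5]
finger_gap: 46.6
```

```bash
python3 - <<'E'
from h import *
print(covest());print(dm(*placec(-16,0,65)),dm(*placec(-16,0,30)))
for n in("side","top"):
    q,d=r.snapshot(n);u,v=proj(n,b2w([-16,0,60])).astype(int);np.savez(f"c4_{n}.npz",p=q,d=d)
    cv2.imwrite(f"pics/c4_{n}.png",cv2.resize(q[v-45:v+35,u-50:u+50,::-1],None,fx=7,fy=7,interpolation=cv2.INTER_CUBIC))
E
```

```text
(12.95, array([-17.3,   1.3, 119.3]), 'tilt/yaw', array([0.1, 0.1, 0. ]), 'F', array([-1.5, -0.5, -2. ]), 'T', array([-0.02,  0.4 ,  0.03]), 46.6)
(array([ 5.43, -0.14, -0.13]), array([ 0.1,  0. , -0.1])) (array([ 8.93, -0.15, -0.13]), array([ 0.1,  0. , -0.1]))
```

View pics/c4_side.png

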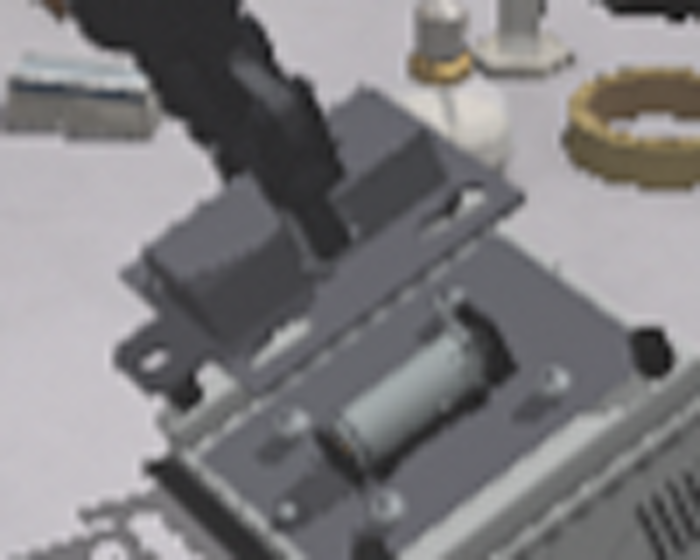

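View pics/c4_top.png

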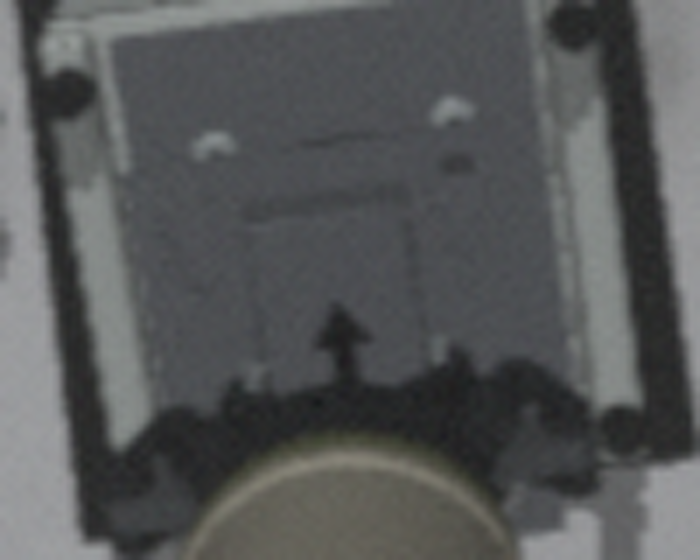

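```bash
python3 - <<'E'
from h import *
pc,Rc=placec(0,0,0)
s,p,R=meas();c=p-9.2*R[:,0];A=np.c_[-R[:,1],R[:,2],-R[:,0]]
for n in("top","side"):
    P=cloud(n,np.load(f"c4_{n}.npz")['d']);L=(P-c)@A
    h=(abs(L[...,2]-16.5)<5)&(abs(L[...,0])<75)&(abs(L[...,1])<35)&(L[...,0]>20 if n=="top" else True);a=L[h]
    print(n,"hump top z",np.median(a[:,2]).round(1),"x",np.percentile(a[:,0],[1,99]).round(1),"y",np.percentile(a[:,1],[1,99]).round(1),len(a))
    f=(abs(L[...,2]+12.5)<5)&(L[...,0]>-75)&(L[...,0]<85)&(abs(L[...,1])<75)&(abs(L[...,1])>28);a=L[f]
    print(n,"flange z",np.median(a[:,2]).round(1),"x",np.percentile(a[:,0],[1,99]).round(1),"y",np.percentile(a[:,1],[1,99]).round(1),len(a))
    if n=="top":
        for sgn in(1,-1):
            b=a[sgn*a[:,1]>0];print("side",sgn,"edge y",np.percentile(abs(b[:,1]),98).round(1),"zmed",np.median(b[:,2]).round(2))
E
```

```text
top hump top z 16.2 x [20.5 56.5] y [-23.5  23.7] 417
top flange z -12.7 x [-58.4  70.2] y [-58.5  58.5] 845
side 1 edge y 58.6 zmed -12.68
side -1 edge y 58.5 zmed -12.62
side hump top z 17.5 x [-55.   56.1] y [-33.   25.1] 364
side flange z -11.5 x [-61.1  70.7] y [-60.8  57.1] 364
```

Emit:
servo_tool(
  commands=[
    [[220,2,-0.1,-0.1,0,0,0],[220,4,-0.1,-0.1,0,0,0],[220,5.5,-0.1,-0.1,0,0,0],[220,5.5,-0.1,-0.1,0,0,0],[220,5.5,-0.1,-0.1,0,0,0]],
  ],
)

```text
time: 13.55
tool_pos: [606.3, 143.6, 107.3]
tcp_rot: [-90.0, 65.1, 7.3]
ft_force: [-0.3, 0.3, -2.3]
finger_gap: 46.6
```

```bash
python3 - <<'E'
from h import *
print(covest());print(dm(*placec(-16,0,30)))
E
```

```text
(13.55, array([-16.1,  -0.4,  64.7]), 'tilt/yaw', array([ 0.1,  0. , -0. ]), 'F', array([-1.2,  0.3, -1.9]), 'T', array([0.02, 0.37, 0.01]), 46.6)
(array([ 3.47, -0.01,  0.04]), array([ 0. , -0. , -0.1]))
```

Emit:
servo_tool(
  commands=[
    [[220,1,0,0,0,0,0],[220,2,0,0,0,0,0],[220,3,0,0,0,0,0],[220,3.4,0,0,0,0,0],[220,3.4,0,0,0,0,0],[220,3.4,0,0,0,0,0]],
  ],
)

```text
time: 14.15
tool_pos: [620.9, 144.8, 76.5]
tcp_rot: [-90.0, 65.0, 7.3]
ft_force: [0.0, 0.6, -2.2]
finger_gap: 46.8
```

```bash
python3 - <<'E'
from h import *
print(covest());print(dm(*placec(-16,0,17)))
q,d=r.snapshot("side");u,v=proj("side",b2w([-16,0,30])).astype(int)
cv2.imwrite(f"pics/c5_side.png",cv2.resize(q[v-35:v+35,u-50:u+50,::-1],None,fx=8,fy=8,interpolation=cv2.INTER_CUBIC))
E
```

```text
(14.15, array([-15.9,  -1.1,  30.6]), 'tilt/yaw', array([ 0., -0., -0.]), 'F', array([-0.9,  0.6, -2. ]), 'T', array([-0.01,  0.32, -0.02]), 46.8)
(array([1.36, 0.01, 0.11]), array([-0., -0., -0.]))
```

View pics/c5_side.png

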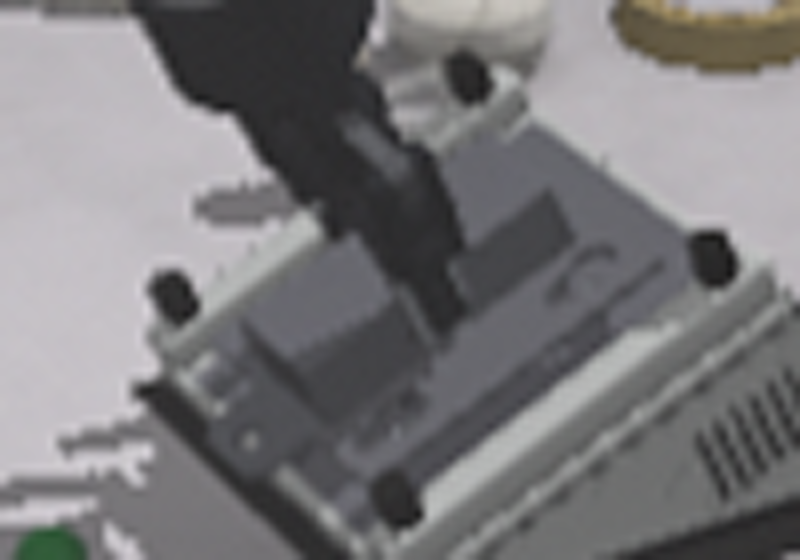

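Emit:
servo_tool(
  commands=[
    [[220,0,0,0.1,0,0,0],[220,0.3,0,0.1,0,0,0],[220,0.5,0,0.1,0,0,0],[220,0.7,0,0.1,0,0,0],[220,0.8,0,0.1,0,0,0],[220,0.8,0,0.1,0,0,0]],
  ],
)

```text
time: 14.8
tool_pos: [624.0, 146.3, 69.0]
tcp_rot: [-90.0, 65.1, 7.3]
ft_force: [0.2, 0.4, -1.8]
finger_gap: 46.7
```

```bash
python3 - <<'E'
from h import *
print(covest());print(dm(*placec(-16,0,17)))
E
```

```text
(14.8, array([-16. ,  -0.1,  22.5]), 'tilt/yaw', array([ 0.1, -0. , -0. ]), 'F', array([-0.5,  0.4, -1.7]), 'T', array([-0.02,  0.34, -0.02]), 46.7)
(array([ 0.55, -0.01,  0.01]), array([-0. , -0. , -0.1]))
```

Emit:
servo_tool(
  commands=[
    [[220,0.2,0,0,0,0,0],[220,0.4,0,0,0,0,0],[220,0.6,0,0,0,0,0],[220,0.7,0,0,0,0,0],[220,0.7,0,0,0,0,0]],
  ],
)

```text
time: 15.3
tool_pos: [627.3, 146.7, 63.1]
tcp_rot: [-90.0, 65.0, 7.3]
ft_force: [-1.7, -0.8, 2.4]
finger_gap: 46.7
```

```bash
python3 - <<'E'
from h import *
print(covest());print(dm(*placec(-16,0,16)))
E
```

```text
(15.3, array([-15.5,  -0. ,  15.7]), 'tilt/yaw', array([ 0., -0., -0.]), 'F', array([-0.6, -0.6,  2.9]), 'T', array([-0.14,  0.6 ,  0.09]), 46.7)
(array([-0.03,  0.05,  0.  ]), array([-0., -0., -0.]))
```

Emit:
servo_tool(
  commands=[
    [[220,0.05,-0.2,0,0,0,0],[220,0.05,-0.4,0,0,0,0],[220,0.05,-0.6,0,0,0,0],[220,0.05,-0.8,0,0,0,0],[220,0.05,-0.8,0,0,0,0]],
  ],
)

```text
time: 15.8
tool_pos: [628.1, 146.9, 62.7]
tcp_rot: [-90.1, 65.8, 7.2]
ft_force: [-53.5, -10.8, 34.2]
finger_gap: 46.6
```

```bash
python3 - <<'E'
from h import *
print(covest());print(dm(*placec(0,0,16)))
E
```

```text
(15.8, array([-14.9,   0. ,  15. ]), 'tilt/yaw', array([ 0.8,  0. , -0.1]), 'F', array([-34.9,  -3.9,  54.1]), 'T', array([-0.03,  5.08,  0.02]), 46.6)
(array([-0.12, -1.5 , -0.  ]), array([ 0. , -0. , -0.8]))
```

Emit:
servo_tool(
  commands=[
    [[220,-0.05,0.4,0,0,0,0],[220,-0.05,0.8,0,0,0,0],[220,-0.05,0.85,0,0,0,0],[220,-0.05,0.85,0,0,0,0]],
  ],
)

```text
time: 16.2
tool_pos: [627.1, 146.8, 63.3]
tcp_rot: [-90.0, 65.0, 7.3]
ft_force: [-0.0, -0.4, 2.1]
finger_gap: 46.4
```

```bash
python3 - <<'E'
from h import *
print(covest());print(dm(*placec(-16,0,16)))
s,p,R=meas();c=p-9.2*R[:,0];A=np.c_[-R[:,1],R[:,2],-R[:,0]]
for n in("side","top"):
    q,d=r.snapshot(n);np.savez(f"c6_{n}.npz",p=q,d=d);u,v=proj(n,b2w([-10,0,20])).astype(int)
    cv2.imwrite(f"pics/c6_{n}.png",cv2.resize(q[v-35:v+35,u-40:u+40,::-1],None,fx=9,fy=9,interpolation=cv2.INTER_CUBIC))
    L=(cloud(n,d)-Bo)@BR
    k=(abs(abs(L[...,1])-50)<5)&(L[...,0]>-75)&(L[...,0]<52)&(abs(L[...,2])<12)
    for sg in(1,-1):
        for lo in range(-75,50,25):
            b=L[k&(sg*L[...,1]>0)&(L[...,0]>lo)&(L[...,0]<lo+25)];
            if len(b)>8: print(n,sg,lo,len(b),np.median(b[:,2]).round(2))
    k=(abs(L[...,1])<20)&(abs(L[...,0]+10)<50)&(abs(L[...,2]-33)<6)
    for lo in(-60,-40,10,25):
        b=L[k&(L[...,0]>lo)&(L[...,0]<lo+20)]
        if len(b)>8: print(n,"hump",lo,np.median(b[:,2]).round(2),len(b))
E
```

```text
(16.2, array([-15.7,   0. ,  15.9]), 'tilt/yaw', array([-0., -0., -0.]), 'F', array([ 0.8, -0.3,  2. ]), 'T', array([ 0.01,  0.43, -0.01]), 46.4)
(array([-0.01,  0.03, -0.  ]), array([-0., -0.,  0.]))
side -1 -75 14 5.49
side -1 -50 18 5.24
side -1 -25 22 5.38
side -1 0 18 4.5
side -1 25 20 4.59
side hump -60 34.16 59
side hump -40 34.02 59
side hump 10 33.93 47
side hump 25 33.49 47
top 1 -25 32 3.38
top 1 0 45 3.22
top 1 25 42 3.17
top -1 -75 29 3.44
top -1 -25 31 3.51
top -1 0 45 3.04
top -1 25 44 3.39
top hump 10 32.38 148
top hump 25 32.38 119
```

View pics/c6_side.png

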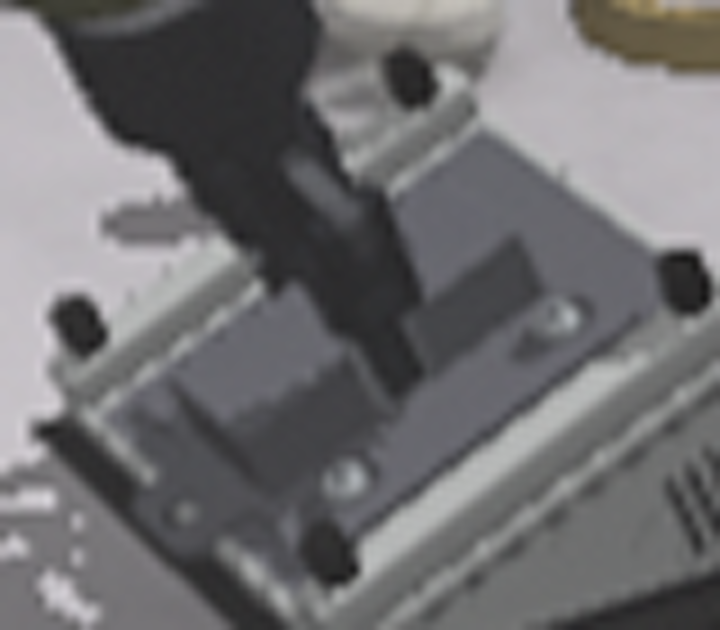

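View pics/c6_top.png

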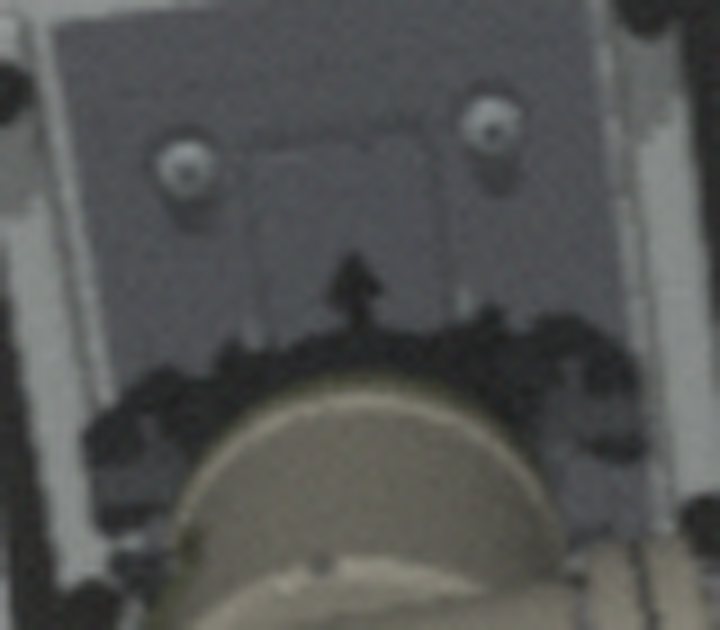

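Emit:
servo_tool(
  commands=[
    [[220,-0.08,0,0,0,0,0],[220,-0.08,-0.1,0,0,0,0],[220,-0.08,-0.2,0,0,0,0],[220,-0.08,-0.2,0,0,0,0]],
  ],
)

```text
time: 16.7
tool_pos: [627.4, 146.7, 63.6]
tcp_rot: [-90.0, 65.1, 7.3]
ft_force: [-4.3, 0.5, 1.1]
finger_gap: 46.6
```

```bash
python3 - <<'E'
from h import *
print(covest())
E
```

```text
(16.7, array([-15.3,  -0. ,  16.1]), 'tilt/yaw', array([ 0.1, -0. , -0. ]), 'F', array([-3.4,  1. ,  2.7]), 'T', array([ 0.09,  0.95, -0.03]), 46.6)
```

Emit:
servo_tool(
  commands=[
    [[220,-0.1,0,0,0,0,0],[220,-0.1,0,0,0,0,0],[220,-0.1,0,0,0,0,0]],
  ],
)

```text
time: 17.0
tool_pos: [627.1, 146.7, 64.6]
tcp_rot: [-90.0, 65.1, 7.3]
ft_force: [-4.0, -0.0, -2.1]
finger_gap: 46.5
```

```bash
python3 - <<'E'
from h import *
print(covest())
E
```

```text
(17.0, array([-15.1,  -0. ,  17.2]), 'tilt/yaw', array([ 0.1, -0. , -0. ]), 'F', array([-4.5,  0.5, -0.2]), 'T', array([ 0.15,  1.03, -0.08]), 46.5)
```

Emit:
servo_tool(
  commands=[
    [[220,0,0.2,0,0,0,0],[220,0.1,0.25,0,0,0,0],[220,0.2,0.25,0,0,0,0],[220,0.3,0.25,0,0,0,0],[220,0.3,0.25,0,0,0,0]],
  ],
)

```text
time: 17.5
tool_pos: [627.5, 146.7, 62.6]
tcp_rot: [-90.0, 64.9, 7.3]
ft_force: [-3.9, -1.2, 6.4]
finger_gap: 46.6
```

```bash
python3 - <<'E'
from h import *
print(covest())
E
```

```text
(17.5, array([-15.6,  -0.1,  15.2]), 'tilt/yaw', array([-0.1, -0. , -0. ]), 'F', array([-1. , -0.7,  7.5]), 'T', array([0.14, 0.43, 0.03]), 46.6)
```

Emit:
servo_tool(
  commands=[
    [[220,0.1,0,0,0,0,0],[220,0.15,0,0,0,0,0],[220,0.15,0,0,0,0,0]],
  ],
)

```text
time: 17.8
tool_pos: [627.5, 146.7, 62.5]
tcp_rot: [-90.1, 65.0, 7.3]
ft_force: [-26.8, -7.3, 28.9]
finger_gap: 46.5
```

```bash
python3 - <<'E'
from h import *
print(covest())
E
```

```text
(17.8, array([-15.6,  -0.1,  15. ]), 'tilt/yaw', array([-0., -0., -0.]), 'F', array([-12.7,  -3.9,  37.8]), 'T', array([0.18, 2.2 , 0.06]), 46.5)
```

Emit:
servo_tool(
  commands=[
    [[220,-0.2,0,0,0,0,0],[220,-0.2,0,0,0,0,-0.6],[220,-0.2,0,0,0,0,-1.2],[220,-0.15,0,0,0,0,-1.5],[220,-0.1,0,0,0,0,-1.5],[220,-0.1,0,0,0,0,-1.5]],
  ],
  force=110,
)

```text
time: 18.4
tool_pos: [627.7, 146.8, 62.9]
tcp_rot: [-90.0, 63.4, 7.3]
ft_force: [-11.8, -2.3, 18.7]
finger_gap: 45.6
```

```bash
cat >> h.py <<'E'
def flange(tag):
    for n in("side","top"):
        q,d=r.snapshot(n);np.savez(f"{tag}_{n}.npz",p=q,d=d);u,v=proj(n,b2w([-10,0,20])).astype(int)
        cv2.imwrite(f"pics/{tag}_{n}.png",cv2.resize(q[v-35:v+35,u-40:u+40,::-1],None,fx=9,fy=9,interpolation=cv2.INTER_CUBIC))
        L=(cloud(n,d)-Bo)@BR
        k=(abs(abs(L[...,1])-50)<6)&(L[...,0]>-78)&(L[...,0]<52)&(abs(L[...,2])<12)
        for sg in(1,-1):
            b=L[k&(sg*L[...,1]>0)]
            if len(b)>30:
                f=least_squares(lambda w:w[0]+w[1]*b[:,0]-b[:,2],[4,0],loss='soft_l1',f_scale=1).x;print(n,sg,len(b),"z@-15",(f[0]-15*f[1]).round(2),"nose-up deg",np.degrees(f[1]).round(2))
E
python3 - <<'E'
from h import *
print(covest());flange("c7")
E
```

```text
(18.4, array([-15.5,  -0. ,  15.3]), 'tilt/yaw', array([-1.6, -0. , -0. ]), 'F', array([-3. , -0.8, 22. ]), 'T', array([0.25, 1.98, 0.1 ]), 45.6)
side -1 118 z@-15 3.9 nose-up deg 0.41
top 1 154 z@-15 2.21 nose-up deg 0.51
top -1 184 z@-15 2.58 nose-up deg 0.15
```

View pics/c7_side.png

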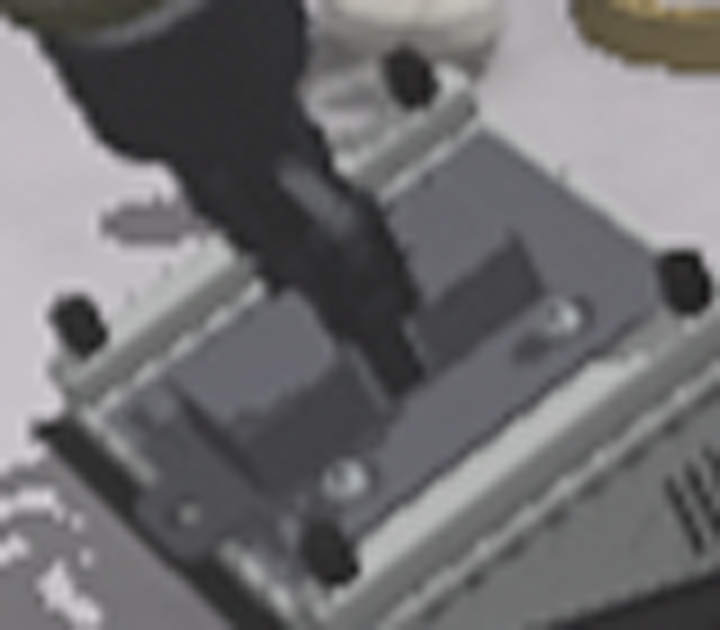

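Emit:
servo_tool(
  commands=[
    [[220,-0.05,-0.1,0,0,0,0],[220,-0.05,-0.2,0,0,0,0],[220,-0.05,-0.3,0,0,0,0],[220,-0.05,-0.4,0,0,0,0]],
  ],
)

```text
time: 18.9
tool_pos: [627.8, 146.7, 62.7]
tcp_rot: [-90.1, 63.8, 7.3]
ft_force: [-36.8, -7.8, 33.7]
finger_gap: 46.3
```

```bash
python3 - <<'E'
from h import *
print(covest())
E
```

```text
(18.9, array([-15.5,  -0. ,  15.2]), 'tilt/yaw', array([-1.2, -0. , -0. ]), 'F', array([-19.8,  -3.1,  46.4]), 'T', array([ 0.2 ,  4.49, -0.  ]), 46.3)
```

Emit:
servo_tool(
  commands=[
    [[220,0,0.2,0,0,0,0],[220,-0.05,0.45,0,0,0,0],[220,-0.12,0.45,0,0,0,0],[220,-0.12,0.45,0,0,0,0],[220,-0.12,0.45,0,0,0,0]],
  ],
)

```text
time: 19.4
tool_pos: [626.9, 146.7, 63.7]
tcp_rot: [-90.0, 63.3, 7.3]
ft_force: [-2.3, 0.1, 9.2]
finger_gap: 46.3
```

```bash
python3 - <<'E'
from h import *
print(covest());flange("c8")
E
```

```text
(19.4, array([-15.9,  -0. ,  16.4]), 'tilt/yaw', array([-1.7, -0. , -0. ]), 'F', array([1.8, 0.4, 9.3]), 'T', array([0.03, 0.59, 0.06]), 46.3)
side -1 130 z@-15 5.3 nose-up deg 0.62
top 1 155 z@-15 3.34 nose-up deg 1.5
top -1 183 z@-15 3.87 nose-up deg 0.98
```

Emit:
servo_tool(
  commands=[
    [[220,0,0,0,0,0,0.7],[220,0.02,0,0,0,0,0.7],[220,0.02,0,0,0,0,0.7]],
  ],
)

```text
time: 19.8
tool_pos: [626.8, 146.6, 63.0]
tcp_rot: [-90.0, 64.1, 7.3]
ft_force: [0.2, 0.3, 6.0]
finger_gap: 46.0
```

```bash
python3 - <<'E'
from h import *
print(covest());flange("c9")
E
```

```text
(19.8, array([-16.2,  -0.1,  15.8]), 'tilt/yaw', array([-0.9, -0. , -0. ]), 'F', array([2.7, 0.3, 5.3]), 'T', array([0.04, 0.18, 0.01]), 46.0)
side -1 120 z@-15 4.45 nose-up deg 0.63
top 1 151 z@-15 3.21 nose-up deg 0.11
top -1 185 z@-15 3.13 nose-up deg 0.8
```

```bash
python3 - <<'E'
from h import *
def heads(f,n):
    z=np.load(f);L=(cloud(n,z['d'])-Bo)@BR
    for sx,sy in((36,40),(36,-40),(-50,40),(-50,-40)):
        k=(np.hypot(L[...,0]-sx,L[...,1]-sy)<6);k2=(np.hypot(L[...,0]-sx,L[...,1]-sy)<20)&(np.hypot(L[...,0]-sx,L[...,1]-sy)>14)
        if k.sum()>3: print(f,(sx,sy),k.sum(),np.median(L[k][:,2]).round(1),"round",np.median(L[k2][:,2]).round(1))
heads("top0.npz","top");heads("side0.npz","side")
heads("c7_top.npz","top");heads("c7_side.npz","side")
# subpixel views of front keyholes
z=np.load("c9_top.npz")['p'];
for i,(sx,sy) in enumerate(((36,40),(36,-40))):
    u,v=proj("top",b2w([sx-5,sy,5])).astype(int);im=z[v-14:v+15,u-14:u+15,::-1].astype(float);im=np.clip((im-20)*2.2,0,255).astype(np.uint8)
    cv2.imwrite(f"pics/k{i}.png",cv2.resize(im,None,fx=14,fy=14,interpolation=cv2.INTER_CUBIC))
a=cv2.imread("pics/k0.png");b=cv2.imread("pics/k1.png");z=np.load("c9_side.npz")['p']
cv2.imwrite("pics/k.png",np.hstack([a,b])[:,:800])
ims=[]
for sx in(36,-50):
    u,v=proj("side",b2w([sx-5,-40,5])).astype(int);im=z[v-14:v+15,u-14:u+15,::-1].astype(float);im=np.clip((im-20)*1.5,0,255).astype(np.uint8);ims.append(cv2.resize(im,None,fx=13,fy=13,interpolation=cv2.INTER_CUBIC))
cv2.imwrite("pics/ks.png",np.hstack(ims))
E
```

```text
top0.npz (36, 40) 25 7.6 round -0.6
top0.npz (36, -40) 23 8.4 round -0.6
top0.npz (-50, 40) 25 8.1 round -0.7
top0.npz (-50, -40) 26 8.2 round -0.8
side0.npz (36, 40) 11 8.4 round 0.8
side0.npz (36, -40) 11 9.0 round 1.2
side0.npz (-50, 40) 8 10.0 round 1.1
side0.npz (-50, -40) 15 8.4 round 1.8
c7_top.npz (36, 40) 24 9.1 round 5.2
c7_top.npz (36, -40) 22 8.7 round 368.5
c7_top.npz (-50, 40) 74 422.3 round 459.9
c7_top.npz (-50, -40) 29 408.6 round 469.0
c7_side.npz (36, -40) 13 8.3 round 5.6
c7_side.npz (-50, 40) 7 475.2 round 456.8
c7_side.npz (-50, -40) 21 12.4 round 182.7
```

View pics/k.png

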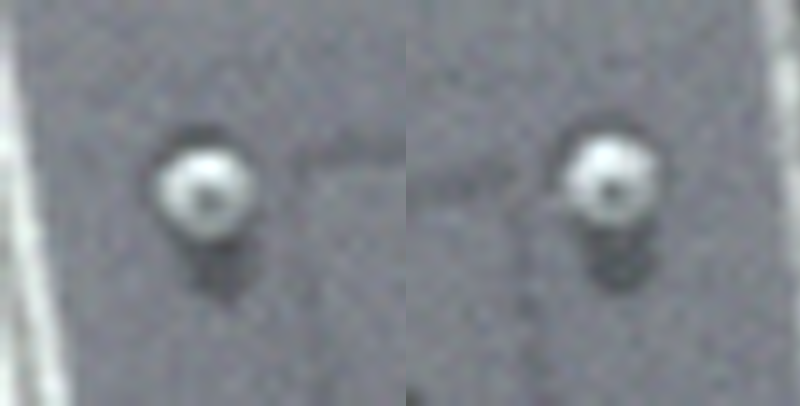

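View pics/ks.png

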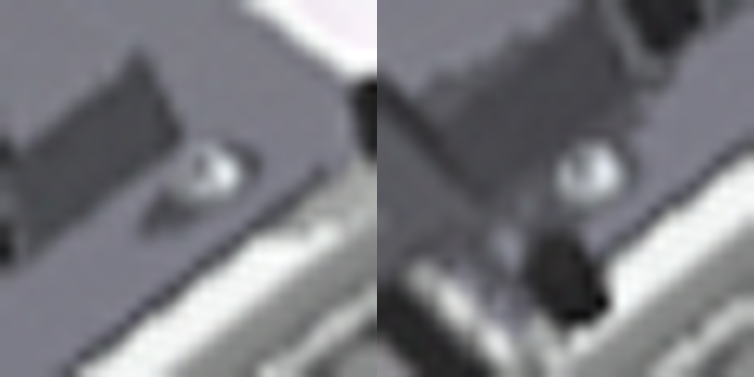

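Emit:
servo_tool(
  commands=[
    [[220,0,-0.1,0,0,0,0],[220,0,-0.2,0,0,0,0],[220,0,-0.3,0,0,0,0],[220,0,-0.3,0,0,0,0]],
  ],
)

```text
time: 20.3
tool_pos: [627.2, 146.7, 62.6]
tcp_rot: [-90.1, 64.4, 7.3]
ft_force: [-9.7, -2.2, 10.3]
finger_gap: 45.8
```

```bash
python3 - <<'E'
from h import *
print(covest())
E
```

```text
(20.3, array([-15.9,  -0. ,  15.3]), 'tilt/yaw', array([-0.6, -0. , -0. ]), 'F', array([-4.6, -1. , 13.5]), 'T', array([0.36, 1.6 , 0.13]), 45.8)
```

```bash
python3 - <<'E'
from h import *
n="side";u,v=proj(n,b2w([-10,0,20])).astype(int)
for l in([-78,0,6],[-94,0,4],[-94,0,0],[-106,0,4],[-50,-40,10],[36,-40,10],[54,-59,4],[-78,-59,4]): print(l,((proj(n,b2w(l))-[u-40,v-35])*9).round())
z=np.load("c9_side.npz")['p'];uu,vv=proj(n,b2w([-85,0,4])).astype(int);im=np.clip((z[vv-22:vv+23,uu-25:uu+25,::-1].astype(float)-20)*1.6,0,255).astype(np.uint8)
cv2.imwrite("pics/tab.png",cv2.resize(im,None,fx=15,fy=13,interpolation=cv2.INTER_CUBIC));print(uu,vv)
E
```

```text
[-78, 0, 6] [210. 474.]
[-94, 0, 4] [173. 509.]
[-94, 0, 0] [177. 517.]
[-106, 0, 4] [143. 531.]
[-50, -40, 10] [337. 469.]
[36, -40, 10] [550. 307.]
[54, -59, 4] [633. 311.]
[-78, -59, 4] [304. 564.]
275 198
```

View pics/tab.png

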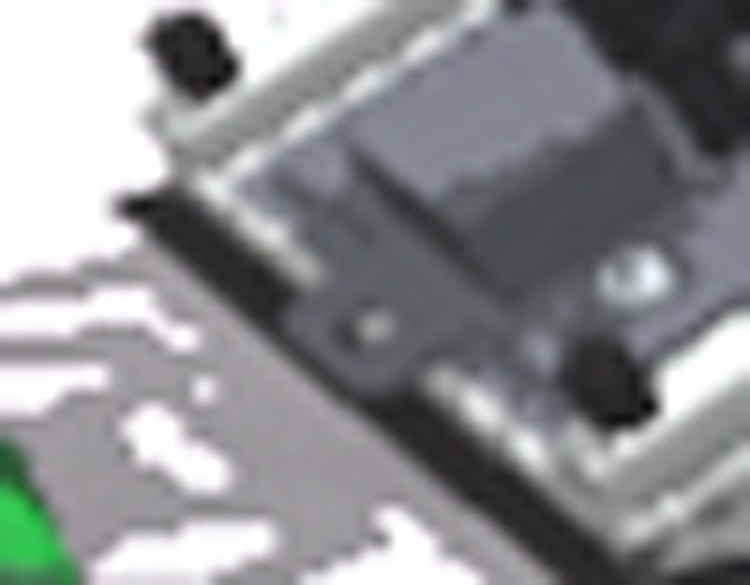

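Emit:
servo_tool(
  commands=[
    [[220,-0.06,0,0,0,0,0],[220,-0.08,0,0,0,0,0],[220,-0.08,0,0,0,0,0]],
  ],
)

```text
time: 20.6
tool_pos: [627.1, 146.6, 63.0]
tcp_rot: [-90.1, 64.3, 7.3]
ft_force: [-4.2, -0.7, 0.6]
finger_gap: 46.3
```

```bash
python3 - <<'E'
from h import *
print(covest());flange("d0")
E
```

```text
(20.6, array([-15.9,  -0.1,  15.7]), 'tilt/yaw', array([-0.7, -0. , -0. ]), 'F', array([-3.6, -0.2,  2.4]), 'T', array([-0.01,  1.09, -0.01]), 46.3)
side -1 123 z@-15 4.7 nose-up deg -0.12
top 1 150 z@-15 3.27 nose-up deg -0.39
top -1 186 z@-15 2.84 nose-up deg 0.43
```

Emit:
servo_tool(
  commands=[
    [[220,-0.02,-0.1,0,0,0,0],[220,-0.04,-0.2,0,0,0,0],[220,-0.06,-0.3,0,0,0,0]],
  ],
)

```text
time: 21.0
tool_pos: [630.6, 147.1, 66.0]
tcp_rot: [-90.0, 64.2, 7.3]
ft_force: [-4.6, -0.3, 1.2]
finger_gap: 46.1
```

```bash
python3 - <<'E'
from h import *
print(covest())
E
```

```text
(21.0, array([-11.5,  -0.1,  16.9]), 'tilt/yaw', array([-0.8, -0. , -0. ]), 'F', array([-3.7,  0.3,  3. ]), 'T', array([-0.03,  1.09, -0.04]), 46.1)
```

Emit:
servo_tool(
  commands=[
    [[220,0.03,-0.1,0,0,0,0],[220,0.04,-0.25,0,0,0,0],[220,0.04,-0.4,0,0,0,0],[220,0.04,-0.4,0,0,0,0]],
  ],
)

```text
time: 21.4
tool_pos: [635.0, 147.7, 68.0]
tcp_rot: [-90.0, 64.2, 7.3]
ft_force: [-3.2, 0.2, 0.6]
finger_gap: 46.0
```

```bash
python3 - <<'E'
from h import *
print(covest());flange("d1")
E
```

```text
(21.4, array([-6.6, -0.1, 16.9]), 'tilt/yaw', array([-0.8, -0. , -0. ]), 'F', array([-2.6,  0.6,  1.9]), 'T', array([ 0.01,  0.85, -0.01]), 46.0)
side -1 119 z@-15 5.47 nose-up deg 0.23
top 1 133 z@-15 4.32 nose-up deg 0.35
top -1 181 z@-15 3.97 nose-up deg 0.59
```

View pics/d1_side.png

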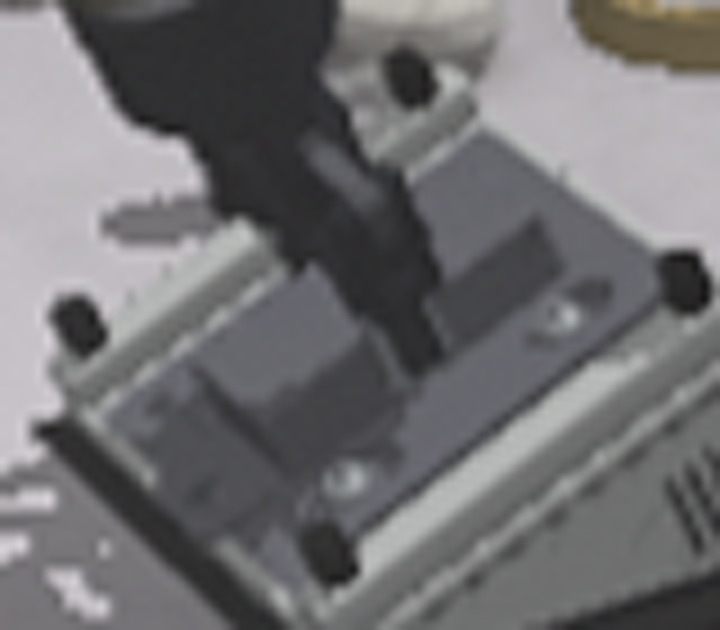

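Emit:
servo_tool(
  commands=[
    [[220,0,-0.15,0,0,0,0],[220,0.02,-0.3,0,0,0,0],[220,0.02,-0.45,0,0,0,0],[220,0.02,-0.55,0,0,0,0],[220,0.02,-0.55,0,0,0,0]],
  ],
)

```text
time: 22.0
tool_pos: [639.4, 148.2, 69.6]
tcp_rot: [-90.0, 64.2, 7.3]
ft_force: [-0.3, -0.1, -2.3]
finger_gap: 46.0
```

```bash
python3 - <<'E'
from h import *
print(covest());flange("d2")
E
```

```text
(22.0, array([-1.9, -0.1, 16.4]), 'tilt/yaw', array([-0.8, -0. , -0. ]), 'F', array([-1.3, -0.1, -1.9]), 'T', array([-0.  ,  0.41,  0.02]), 46.0)
side -1 121 z@-15 5.15 nose-up deg 0.04
top 1 127 z@-15 4.9 nose-up deg -1.47
top -1 172 z@-15 3.38 nose-up deg 0.94
```

View pics/d2_side.png

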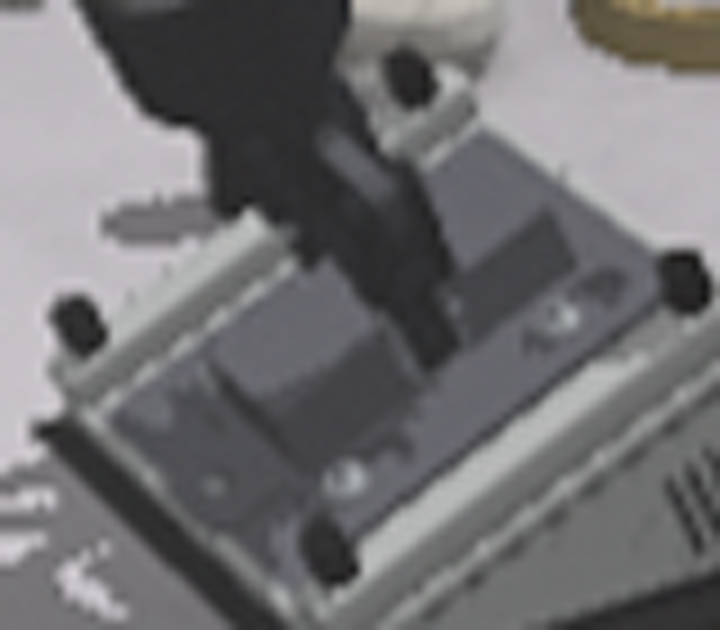

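Emit:
servo_tool(
  commands=[
    [[220,0,-0.1,0,0,0,0.4],[220,0.05,-0.2,0,0,0,0.8],[220,0.1,-0.2,0,0,0,0.8],[220,0.12,-0.2,0,0,0,0.8]],
  ],
)

```text
time: 22.5
tool_pos: [640.2, 148.3, 68.7]
tcp_rot: [-90.1, 65.2, 7.3]
ft_force: [-17.4, -4.6, 8.9]
finger_gap: 46.1
```

```bash
python3 - <<'E'
from h import *
print(covest())
E
```

```text
(22.5, array([-1.4, -0.1, 15.3]), 'tilt/yaw', array([ 0.2, -0. , -0. ]), 'F', array([-12.4,  -2.3,  15.6]), 'T', array([ 0.25,  1.77, -0.08]), 46.1)
```

Emit:
servo_tool(
  commands=[
    [[220,-0.05,0.1,0,0,0,0],[220,-0.1,0.15,0,0,0,0],[220,-0.1,0.15,0,0,0,0]],
  ],
)

```text
time: 22.8
tool_pos: [639.7, 148.2, 69.5]
tcp_rot: [-90.0, 65.1, 7.3]
ft_force: [-0.4, -1.0, -3.9]
finger_gap: 46.1
```

```bash
python3 - <<'E'
from h import *
print(covest())
E
```

```text
(22.8, array([-1.5, -0.1, 16.2]), 'tilt/yaw', array([ 0.1, -0. , -0. ]), 'F', array([-2.2, -0.9, -3.3]), 'T', array([-0.1 ,  0.62, -0.1 ]), 46.1)
```

Emit:
servo_tool(
  commands=[
    [[40,0,0,0,0,0,0],[40,0,0,0,0,0,0],[40,-1,0,0,0,0,0],[40,-4,0,0,0,0,0],[40,-9,0,0,0,0,0],[40,-12,6,0,0,0,0],[40,-12,12,0,0,0,0],[40,-12,18,0,0,0,0]],
  ],
)

```text
time: 23.6
tool_pos: [460.2, 125.3, 118.7]
tcp_rot: [-90.0, 64.7, 7.3]
ft_force: [-0.4, 0.3, 1.2]
finger_gap: 71.8
```

```bash
python3 - <<'E'
from h import *
print(covest());flange("e0")
for n in("top","side"):
    d=np.load(f"e0_{n}.npz")['d'];L=(cloud(n,d)-Bo)@BR
    k=(abs(L[...,2]-33)<3)&(abs(L[...,1])<40)&(abs(L[...,0])<80);a=L[k];print(n,"hump",np.percentile(a[:,0],[1,99]).round(1),np.percentile(a[:,1],[1,99]).round(1),np.median(a[:,2]).round(2),len(a))
    rect=cv2.minAreaRect(a[:,:2].astype(np.float32));print(rect)
    k=(abs(L[...,0]+78)<4)&(abs(L[...,1])<4);print("button z",L[k][:,2].round(1)); k=(abs(L[...,0]+68)<4)&(abs(L[...,1])<20)&(L[...,2]<10);print("tab z",np.median(L[k][:,2]).round(1))
E
```

```text
(23.6, array([-1.447e+02,  1.000e-01,  1.373e+02]), 'tilt/yaw', array([-0.3, -0. , -0. ]), 'F', array([0.2, 0.3, 1.3]), 'T', array([-0.  ,  0.22, -0.01]), 71.8)
side -1 117 z@-15 4.08 nose-up deg -0.17
top 1 268 z@-15 2.29 nose-up deg 0.62
top -1 264 z@-15 2.02 nose-up deg 1.02
top hump [-56.5  52.8] [-23.6  23.1] 31.82 835
((-1.8811416625976562, -0.3357696533203125), (112.53572845458984, 47.8193359375), 0.03427272289991379)
button z [-0.3  1.8  5.1  4.   7.6  2.7  5.2  3.8  4. ]
tab z 2.4
side hump [-56.8  53.1] [-26.5  23. ] 32.78 391
((-1.7909164428710938, -2.2991580963134766), (53.10807418823242, 112.90619659423828), 87.06565856933594)
button z [7.  4.8 4.9]
tab z 4.1
```

View pics/e0_side.png

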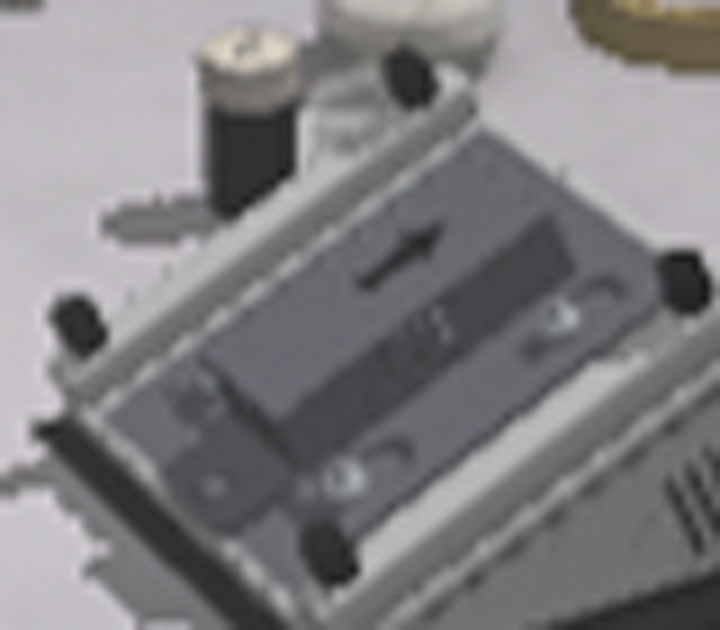

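View pics/e0_top.png

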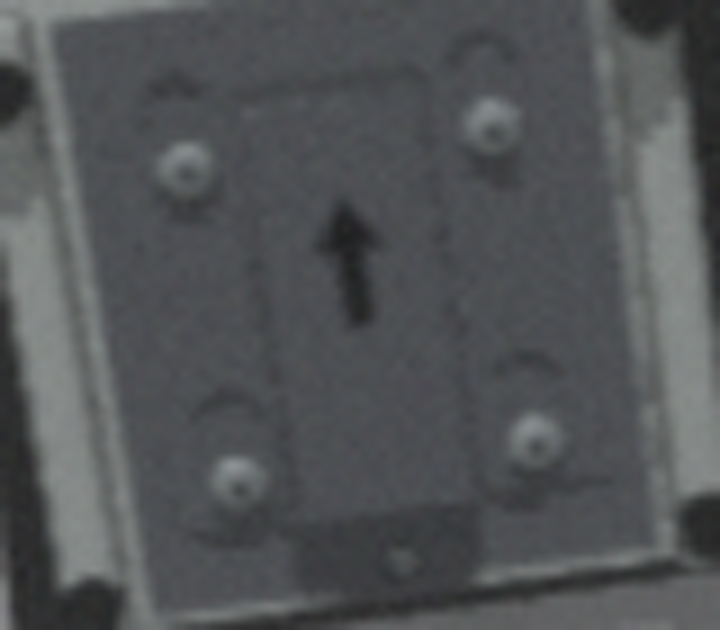

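```bash
python3 - <<'E'
from h import *
z=np.load("e0_top.npz")['p'];u,v=proj("top",b2w([-10,0,10])).astype(int);x0,y0=u-44,v-38
im=z[y0:y0+72,x0:x0+84,::-1].astype(float);im=np.clip((im-40)*3,0,255).astype(np.uint8)
im=cv2.resize(im,None,fx=9,fy=8,interpolation=cv2.INTER_CUBIC)
im=cv2.resize(z[y0:y0+66,x0:x0+88,::-1],None,fx=9,fy=9,interpolation=cv2.INTER_CUBIC).astype(float);im=np.clip((im-40)*2.6,0,255).astype(np.uint8)
def P(l): return tuple(((proj("top",b2w(l))-[x0,y0]+.5)*9).astype(int))
for sx,sy in((36,40),(36,-40),(-50,40),(-50,-40)):
    cv2.circle(im,P([sx,sy,8]),2,(0,0,255),-1)
    # expected opening +x edge and slot end for locked x=0
    for c,col in(((sx+26),(0,255,0)),((sx-6),(0,255,255))): cv2.circle(im,P([c,sy,2.3]),2,col,-1)
cv2.circle(im,P([-78,0,4]),2,(0,0,255),-1);cv2.circle(im,P([-90,0,2.3]),2,(0,255,0),-1);cv2.circle(im,P([70,0,2.3]),2,(0,255,0),-1)
cv2.imwrite("pics/fin.png",im)
E
```

```text
(no output)
```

View pics/fin.png

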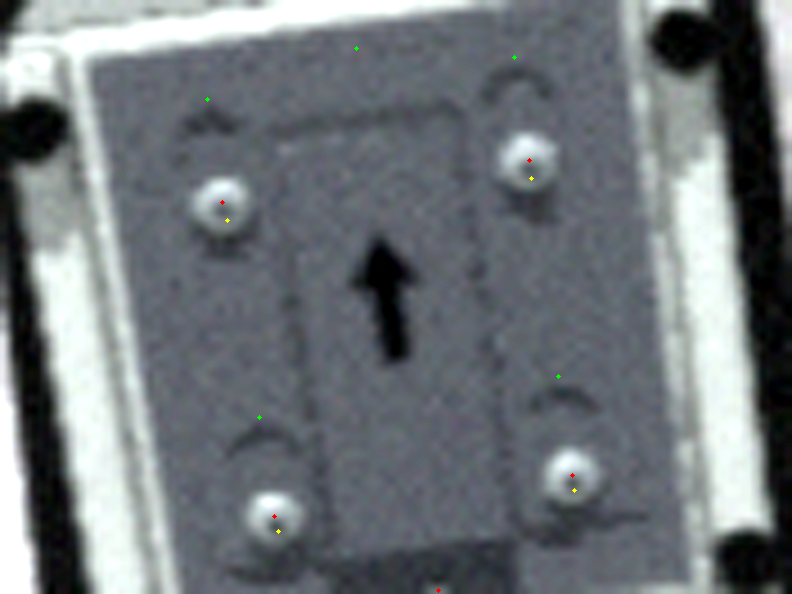

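```bash
cat >> h.py <<'E'
def tcpb():
    s,p,R=meas();return round(s['time'],2),w2b(p).round(1),"F",(BR.T@s['ft_force']).round(1),round(s['finger_gap'],1)
E
python3 - <<'E'
from h import *
R=placec(0,0,0)[1];print(tcpb())
print(dm(b2w([-86,0,60]),R),dm(b2w([-86,0,14]),R))
E
```

```text
(23.7, array([-1.59e+02,  1.00e-01,  1.22e+02]), 'F', array([-0.8,  1.1, -0.5]), 71.7)
(array([ 6.1 , -7.38, -0.01]), array([ 0. , -0. , -0.8])) (array([10.7 , -7.45, -0.  ]), array([ 0. , -0. , -0.8]))
```

Emit:
servo_tool(
  commands=[
    [[255,3,-3.5,0,0,0,0],[255,6,-7.4,0,0,0,0],[255,6,-7.4,0,0,0,0],[255,6,-7.4,0,0,0,0],[255,6,-7.4,0,0,0,0],[255,6,-7.4,0,0,0,0]],
  ],
)

```text
time: 24.3
tool_pos: [551.6, 137.1, 94.5]
tcp_rot: [-90.0, 64.9, 7.3]
ft_force: [-1.1, 0.2, -0.0]
finger_gap: 0.1
```

```bash
python3 - <<'E'
from h import *
R=placec(0,0,0)[1];print(tcpb())
print(dm(b2w([-86,0,14]),R))
E
```

```text
(24.3, array([-71.4,   0.1,  67.2]), 'F', array([-1. ,  0.4,  0.4]), 0.1)
(array([ 5.32,  1.46, -0.01]), array([-0. , -0. ,  0.1]))
```

Emit:
servo_tool(
  commands=[
    [[255,0,1.5,0,0,0,0],[255,2,1.5,0,0,0,0],[255,4,1.5,0,0,0,0],[255,5.1,1.5,0,0,0,0],[255,5.1,1.5,0,0,0,0],[255,5.1,1.5,0,0,0,0]],
  ],
)

```text
time: 24.9
tool_pos: [559.6, 138.1, 41.8]
tcp_rot: [-90.0, 65.0, 7.3]
ft_force: [0.6, -0.6, 0.7]
finger_gap: -0.1
```

```bash
python3 - <<'E'
from h import *
R=placec(0,0,0)[1];print(tcpb())
print(dm(b2w([-69,0,15]),R))
E
```

```text
(24.9, array([-86.4,   0.1,  16. ]), 'F', array([ 0.7, -0.7,  0.4]), -0.1)
(array([ 0.11, -1.74, -0.01]), array([-0., -0.,  0.]))
```

Emit:
servo_tool(
  commands=[
    [[255,0,-0.5,0,0,0,0],[255,0,-1.0,0,0,0,0],[255,0,-1.3,0,0,0,0],[255,0,-1.5,0,0,0,0],[255,0,-1.6,0,0,0,0],[255,0,-1.7,0,0,0,0]],
  ],
)

```text
time: 25.5
tool_pos: [574.9, 140.0, 47.9]
tcp_rot: [-90.0, 65.0, 7.3]
ft_force: [0.0, 0.2, 0.1]
finger_gap: 0.3
```

```bash
python3 - <<'E'
from h import *
print(tcpb())
E
```

```text
(25.5, array([-69.8,  -0. ,  15. ]), 'F', array([0.1, 0.2, 0.1]), 0.3)
```

No contact yet; advance in small steps.

Emit:
servo_tool(
  commands=[
    [[255,0,-0.1,0,0,0,0],[255,0,-0.2,0,0,0,0],[255,0,-0.2,0,0,0,0]],
  ],
)

```text
time: 25.8
tool_pos: [576.3, 140.1, 48.4]
tcp_rot: [-90.0, 65.1, 7.3]
ft_force: [-2.0, -0.4, 0.0]
finger_gap: 0.2
```

```bash
python3 - <<'E'
from h import *
print(tcpb())
E
```

```text
(25.8, array([-68.3,  -0. ,  14.9]), 'F', array([-1.8, -0.1,  0.9]), 0.2)
```

Emit:
servo_tool(
  commands=[
    [[255,0,-0.1,0,0,0,0],[255,0,-0.15,0,0,0,0],[255,0,-0.15,0,0,0,0]],
  ],
)

```text
time: 26.1
tool_pos: [577.3, 140.3, 48.7]
tcp_rot: [-90.0, 65.1, 7.3]
ft_force: [-3.2, -0.6, -0.5]
finger_gap: -0.2
```

```bash
python3 - <<'E'
from h import *
print(tcpb())
E
```

```text
(26.1, array([-67.4,  -0. ,  14.7]), 'F', array([-3.2, -0.2,  0.9]), -0.2)
```

Emit:
servo_tool(
  commands=[
    [[255,0,-0.1,0,0,0,0],[255,0,-0.15,0,0,0,0],[255,0,-0.15,0,0,0,0]],
  ],
)

```text
time: 26.4
tool_pos: [577.5, 140.3, 48.4]
tcp_rot: [-90.1, 65.3, 7.3]
ft_force: [-9.8, -1.0, 2.6]
finger_gap: 0.2
```

```bash
python3 - <<'E'
from h import *
print(tcpb())
for n in("side","top"):
    q,d=r.snapshot(n);L=(cloud(n,d)-Bo)@BR;np.savez(f"f_{n}.npz",p=q,d=d)
    k=(abs(L[...,2]-32.4)<3)&(abs(L[...,1])<40)&(abs(L[...,0])<80)&(L[...,0]>-10);a=L[k];print(n,"hump front",np.percentile(a[:,0],[95,98,99,99.7]).round(1))
    d=np.load(f"e0_{n}.npz")['d'];L=(cloud(n,d)-Bo)@BR
    k=(abs(L[...,2]-32.4)<3)&(abs(L[...,1])<40)&(abs(L[...,0])<80)&(L[...,0]>-10);a=L[k];print(n,"before",np.percentile(a[:,0],[95,98,99,99.7]).round(1))
E
```

```text
(26.4, array([-67.3,  -0. ,  14.4]), 'F', array([-7.8,  0.2,  6.5]), 0.2)
side hump front [51.  54.1 54.7 55.3]
side before [51.1 53.1 53.4 54.7]
top hump front [51.8 54.1 54.5 55.2]
top before [51.1 52.7 53.4 54. ]
```

Emit:
servo_tool(
  commands=[
    [[255,0,0.5,0,0,0,0],[255,0,1.5,0,0,0,0],[255,-3,1.5,0,0,0,0],[255,-8,3,0,0,0,0],[255,-12,8,0,0,0,0],[255,-12,12,0,0,0,0],[255,-12,12,0,0,0,0],[255,-12,12,0,0,0,0]],
  ],
)

```text
time: 27.3
tool_pos: [420.9, 120.4, 108.9]
tcp_rot: [-90.0, 64.8, 7.3]
ft_force: [0.3, 0.3, 0.9]
finger_gap: 0.0
```

```bash
python3 - <<'E'
from h import *
print(tcpb());flange("z0")
for n in("side","top"):
    d=np.load(f"z0_{n}.npz")['d'];L=(cloud(n,d)-Bo)@BR
    k=(abs(L[...,2]-32.4)<3)&(abs(L[...,1])<40)&(abs(L[...,0])<80);a=L[k];print(n,cv2.minAreaRect(a[:,:2].astype(np.float32)),np.percentile(a[:,0],[2,98]).round(1))
    k=(abs(L[...,0]+78)<4)&(abs(L[...,1])<4);print("button z",L[k][:,2].round(1)); k=(abs(L[...,0]+68)<4)&(abs(L[...,1])<20)&(L[...,2]<10);print("tab z",np.median(L[k][:,2]).round(1))
q=np.load("z0_side.npz")['p'];uu,vv=proj("side",b2w([-75,0,4])).astype(int);im=np.clip((q[vv-16:vv+17,uu-20:uu+20,::-1].astype(float)-20)*2,0,255).astype(np.uint8)
cv2.imwrite("pics/tab2.png",cv2.resize(im,None,fx=18,fy=18,interpolation=cv2.INTER_CUBIC))
q=np.load("z0_top.npz")['p'];cv2.imwrite("pics/zfull.png",q[:,:,::-1])
E
```

```text
(27.3, array([-184.8,    0.3,  135.9]), 'F', array([0.7, 0.3, 0.6]), 0.0)
side -1 117 z@-15 4.18 nose-up deg 0.06
top 1 264 z@-15 2.21 nose-up deg 0.83
top -1 260 z@-15 2.04 nose-up deg 0.72
side ((-0.3180580139160156, -1.0052928924560547), (52.1772346496582, 111.55799102783203), 89.29640197753906) [-54.   53.5]
button z [3.7 4.8 5.9 1.5]
tab z 3.6
top ((-1.0442008972167969, -0.31151771545410156), (112.18817901611328, 47.84811782836914), 0.041734036058187485) [-54.4  52.9]
button z [1.7 0.6 2.  4.6 4.5 5.1 4.3 5.3 7.2]
tab z 2.3
```

View pics/tab2.png

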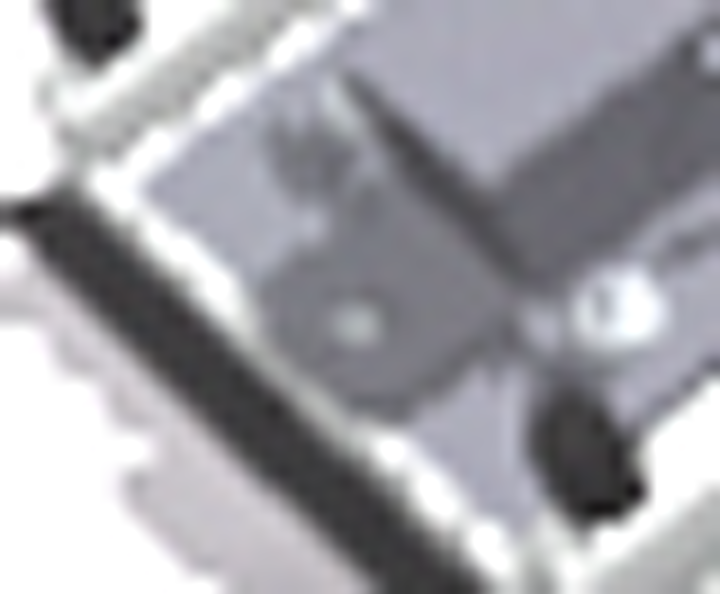

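View pics/zfull.png

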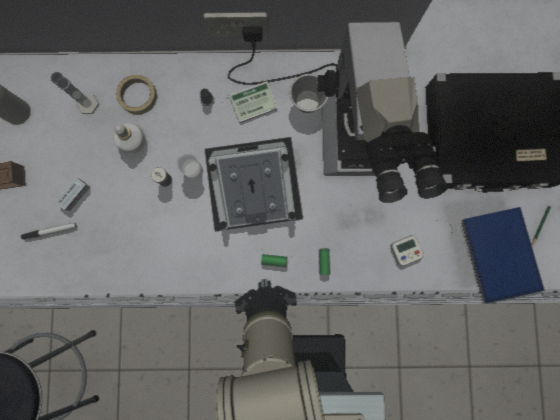

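```bash
python3 - <<'E'
from bench import r
print(r.hand_in())
E
```

```text
the job is handed in; nothing more can be done
None
```

I put the cell in the holder, fitted the battery cover and slid it up until it locked, then backed the arm clear and handed in at about 27 s. No verdict came back.

**Cell:** I set it in flat end to the spring and let go. Pictures and depth showed it lying level, with the dark-band (nub) end at the fixed contact wall. The hump covers it now, so I couldn't look at it again at the end.

**Cover:** The four screw heads came up through the openings. The first slides jammed, with wrist force peaking at about 64 N. I think friction held it, because pushing forward also pressed it down. It slid once I took the downward load off.

The upward force from the button was gone about 2 mm short of the locked place. I let go there, then nudged the hump with closed fingers until it stopped moving at about 8 N.

**Last checks:**
- **Position:** The hump centre was about 1.0 mm short of the locked place from the top camera, and 0.3 mm from the side camera. The limit is 3 mm. Sideways the two cameras gave 0.3 mm and 1.0 mm.
- **Lock:** The screws were in the slots. The button was visible in the tab's hole, about 2 mm above the tab by noisy depth.
- **Bystanders:** The timer, can and beaker looked unmoved in the last top picture.

**Disagreements:**
- The cameras' heights differ by 1–2 mm. The top-camera depth also showed the flange tilted about 0.8° (limit 2.9°), where the side camera showed almost none.
- My estimate of the base position is probably about 1 mm off along the slope.

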